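# Change the label roll and set the label-length wheel

## Robot

A 7-joint arm with a two-finger parallel gripper is mounted at the origin on the work surface. World frame = base frame: x ahead of the robot, y to its left, z up, the work surface at z = 0. Lengths are in mm, angles in rad, forces in N, time in s.
With the tool pointing down it reaches from about 425 to 1025 mm from the base axis. Payload 9.4 kg.
Tool frame: the origin (TCP) lies midway between the tips of the shut fingers; the grasp point (between the pads) lies 19 mm behind it; z points along the fingers, y is the direction in which the jaws open and shut (so a half turn about z gives the same grasp; the last joint's range is limited). The gripper opens to 93 mm and grips with 3 to 60 N. Pads are 15 mm wide; open, the fingers measure 128 mm over their backs; the gripper's body (75 mm by 188 mm) begins 65 mm behind the grasp point.
Start: joints at [1.124, 0.599, -0.003, 1.599, 0.002, 0.943, -0.08], TCP at [262.026, -675.993, 218.618] pointing down, gripper open.
Joint ranges: [-2.57, 2.57], [-0.35, 1.97], [-1.29, 1.29], [0.11, 2.56], [-1.05, 4.19], [0.11, 1.86], [-2.63, 2.63]. Speed limits (rad/s): [2.22, 2.22, 3.01, 3.01, 3.14, 3.14, 3.14].

## Interface

Orientations are given as a rotation vector (axis times angle).
In Python, from station import sense, get_image, camera_params, job, find_in, outline_of, spot_point gives the robot as it stands.
- The arm moves only by the shell command python3 -m crank 'ROWS'. ROWS is text: rows parted by semicolons, each of 7 numbers parted by spaces: the turn, a rotation vector about the tool's x, y, z in rad, then the shift along the tool's x, y, z in mm, then the closure, from 0 (fully open) to 1 (shut). A call has exactly 8 rows; each row is the pose to reach, as a shift and turn from the pose measured when the call began, along the tool's axes at that moment; what a row does not reach only later rows make up. A row lasts 1/12 s, in which the tool goes at most 41.7 mm and 7.16 degrees, less where a joint would pass 70% of its speed; a pose out of reach is approached as far as the arm can. A call with a gripper value outside its range is refused whole. The fingers move at their own pace and stop on an object; the grip force is fixed at half the most. Time passes only in rows, so rows that repeat a pose let the fingers close, or fill a call up. It gives the time, the measured TCP pose, the force and the opening at its end, in the units of the state.
- sense(): the state, without advancing time (a new reading comes with each control period).
- get_image(name): name is "scene" or "top" or "wrist"; returns the picture (480x640x3 uint8, red, green, blue); there is no depth.
- camera_params(name): a dict with "mtx" (3x3 intrinsics, pixels), "D" ([k1, k2, p1, p2, k3] as OpenCV has them; the pictures are not rectified), "R" (3x3) and "t" (3): a world point X has camera coordinates R X + t. Camera axes: x right, y down, z forward; pixel columns grow to the right and rows downward; lengths in mm; the calibration is good to about 2 mm. A picture is of the moment at which its call begins: read the wrist's pose just before it. camera_params takes no time and is no camera call; for the wrist camera it gives the pose at the moment of the call.
- job.close_job(): hands the job in, once; it reports no verdict.
Trained networks look in the newest picture that a camera, given by its name, has taken for a name from the list of things; names that differ only in an ending like _2 or _b are one class to them, and where a whole thing is asked for, a point or a joint stands for the part that bears it (a point fixed in the world has none). Each returns a list of dicts, best first, with "score" (0 to 1); they miss things now and then, are a little off and sometimes report something else, mostly with a low value. They report only what shows in the picture. A call takes as long as a camera call. They do not tell look-alikes from the thing itself.
- find_in(thing, camera): "at" ([x, y, z] in mm, in world coordinates, good to about 4 mm: the middle of the surface that is visible of it).
- outline_of(thing, camera): "mask" (480x640 bool, what is visible of it).
- spot_point(thing, camera): "at" ([x, y, z] in mm, in world coordinates, good to about 4 mm: a listed point, or the origin of a listed thing).
The state is a dict: "time_s": time; "joints": joint angles; "joint_velocities": joint speeds; "effort": joint torques, N m; "ee_pos": TCP position; "eef_rot": TCP orientation; "ft_force": force on the tool from outside, world axes, zero at the start; "moment": the same for the moment, N m; "finger_gap": opening from 0.0 (shut) to 1.0 (fully open).
Only numpy, scipy, OpenCV 4.12 (cv2) and the standard library are available. Lean on these libraries where they do the work, as an engineer would, in place of code of your own. Each camera call takes 0.05 s, during which the arm holds its last target.

## Task

Get the counter's label dispenser ready for the pot labels: load the wide roll from the cardboard cradle against the dispenser's sprung core holder so that both hubs sit in its core, and roll the edge of the knurled label-length wheel to exactly two clicks up from its low stop. Leave the other things on the counter where they are.

Things in the scene. Friction and masses are not known exactly. Their poses are not given: they have to be found in the camera images.
- dispenser: Label dispenser, fixed: grey chassis x -115 to 115 mm, y -85 to 34, deck 40 high; white motor box y 34 to 96, x -115 to 81, top 72 high. Origin on the counter under the loaded roll's mid-width; x from front (peel plate, rollers, spindle: under 85 high) to rear (supply roll bay), y to the motor box, z up. In the bay only the two core holders stand within 60 mm in x of the hubs.
- hubs (a point): Where the loaded roll's centre belongs, on the axis (y) of the two hubs, 78 mm above the counter; axes as the dispenser's. A core has 2 mm play round the hubs, so a loaded roll hangs 2 mm low. Both hubs are black tapered stubs, 22 mm diameter at the root, 15 at the tip. The sprung hub, at -y, is 5 mm long.
- fixed_hub (a point): Tip of the fixed hub, at +y, 20 mm from the hubs point. The stub stands 5.5 mm inward (to -y) from the face of an aluminium bracket, 44 mm wide in x, whose top is only 10 mm above the hub axis. The roll's end must be clear of this tip (to -y) while it is lowered, then moved to +y on to the stub until its end is near the bracket's face.
- holder_tab (a point): Inner face of the thumb tab on top of the black sprung core holder (-y side): 40 mm wide in x, from 31 to 41 mm above the hub axis, level in y with the holder's hub tip, 5 mm in from its flat face. Push it to -y with the flat end of a roll held over the fixed bracket; when the roll is lowered to the hub axis it slips under the tab and the holder's hub springs into its core.
- holder (a joint): Slide of the sprung core holder, m: 0 = closed (tab and hub tip at y = -10 mm of the dispenser), grows as it is pushed to the dispenser's -y, stop at 0.030. Spring to +y: 1.5 N when closed, rising 0.1 N per mm. Reads 0.010 with the 50 mm roll seated; 0.023 lets this roll down past the fixed hub with 3 mm to spare.
- wheel_top (a point): Top of the rim of the knurled black label-length wheel, 86 mm above the counter, 14 mm proud of the motor box. Wheel 52 mm diameter, 14 wide, axle along the dispenser's y; this point has the dispenser's axes and does not turn. A white line on the rim moves along nine black ticks beside the slot, one for each click; end and middle ticks are longer. The front (-x) tick is the low stop.
- wheel (a joint): Angle of the label-length wheel, rad: 0 = low stop (white line at the front tick), grows as the top of the rim is rolled to the dispenser's +x (rear), high stop 2.094. It clicks every 0.2618 (6.8 mm of rim) and rests only in its clicks 0 to 8. Two clicks up is 0.524 (line at the third tick from the front). Passing a click takes 2 to 3 N along the rim.
- cradle: Cardboard cradle, fixed, 172 mm long (its y), 52 wide, origin on the counter under its middle. Two long walls, 18 mm high and 36 apart, carry two label rolls end to end, axes along its y, centres 38 mm either side of the middle; end panels 36 mm high.
- roll_centre (a point): Centre of the wide label roll: white, 56 mm diameter, 50 mm wide, cardboard core with a 26 mm hole, about 130 g. Its y axis is the roll's axis. It lies on its round side in the cradle, centre 40 mm above the counter, free to be gripped across its diameter from above.
- narrow_roll_centre (a point): Centre of the narrow label roll, alike but 30 mm wide, in the other place of the same cradle. Bystander.
- core: Empty cardboard core, standing, 30 mm diameter, 50 mm high. Origin under its middle. Bystander.
- big_roll: Big roll standing on end, 90 mm diameter, 60 mm high. Origin under its middle. Bystander.
- pot_a: Clear pot of pasta, 98 mm diameter, 63 mm high. Origin under its middle. Bystander.
- pot_b: Another clear pot of pasta, the same size. Bystander.
- tongs: Steel serving tongs lying flat, 235 mm long. Bystander.
- marker: Black marker pen lying flat, 145 mm long. Bystander.
- gnome: Garden gnome, 76 mm diameter, 132 mm high. Origin under its middle. Bystander.
Mind the look-alikes: they are no part of the job. Leave any black or red look-alike of the part that bears roll_centre alone.

How it is judged:
By the outcome, as a careful person would: the job done as asked, in the order asked, and still so for the second after the job is handed in, with the robot touching nothing.
It also fails if it takes over 58 s, if anything falls off the work surface, if the arm or the gripper's body presses on something with over 40 N, if the wrist force passes 120 N, or if a joint passes its speed limit or range.

## Working session

There is one attempt and no reset: what is moved stays moved. The work goes in short steps, Python scripts to look and compute and a shell command to move; the robot and the scene stay as the last step left them, time stands still between calls to the robot, and variables do not carry over. Pictures are saved under pics/ and viewed, and the job is handed in when it is done.

```bash
ls; mkdir -p pics; python3 - <<'E'
from station import *
import cv2
s=sense();print(s)
for n in("scene","top"):
    cv2.imwrite(f"pics/{n}0.png",get_image(n)[:,:,::-1])
    for t in ("dispenser","hubs","fixed_hub","holder_tab","wheel_top","cradle","roll_centre","narrow_roll_centre"):
        print(n,t,[(list(map(lambda v:round(float(v)),d["at"])),round(float(d["score"]),2)) for d in spot_point(t,n)[:3]])
E
```

```text
pics
{'time_s': 0.0, 'joints': array([ 1.1242724 ,  0.60017451, -0.00254685,  1.60011972,  0.00180807,
        0.94286556, -0.07975497]), 'joint_velocities': array([-1.37224466e-03, -7.99872396e-04,  1.46962478e-03, -7.29053421e-04,
        6.41614166e-04, -5.76678132e-05, -2.73842188e-04]), 'effort': array([-7.91113216e-04, -7.65093327e+01,  1.49693571e+00, -2.52359444e+01,
       -5.24856232e-02,  1.70387729e-02,  1.32029040e-04]), 'ee_pos': array([ 261.86355534, -675.54476566,  217.72785718]), 'eef_rot': array([-3.08652530e+00, -5.77508295e-01,  6.77806592e-04]), 'ft_force': array([-0.23077657,  0.4440356 ,  0.06153863]), 'moment': array([ 0.02836372,  0.02474112, -0.03107375]), 'finger_gap': 0.9998430034615887}
scene dispenser [([601, -193, -1], 0.84), ([521, 217, 43], 0.5), ([525, 251, 0], 0.37)]
scene hubs [([649, -207, 74], 0.75), ([602, -507, 2], 0.65)]
scene fixed_hub [([650, -187, 74], 0.7)]
scene holder_tab [([645, -221, 112], 0.79)]
scene wheel_top [([560, -119, 87], 0.81)]
scene cradle [([528, 250, 2], 0.91), ([650, -389, -1], 0.41), ([601, -508, 3], 0.37)]
scene roll_centre [([524, 214, 44], 0.94), ([615, 369, 31], 0.88), ([433, 298, 20], 0.67)]
scene narrow_roll_centre [([530, 286, 41], 0.61)]
top dispenser [([607, -196, 4], 0.71)]
top hubs [([648, -209, 76], 0.69)]
top fixed_hub [([650, -186, 79], 0.65)]
top holder_tab [([645, -222, 119], 0.52)]
top wheel_top [([560, -120, 86], 0.76)]
top cradle [([529, 250, 0], 0.57)]
top roll_centre [([428, 298, 28], 0.9), ([523, 214, 38], 0.83), ([615, 367, 26], 0.8)]
top narrow_roll_centre [([533, 292, 42], 0.74)]
```

View images.

View pics/scene0.png

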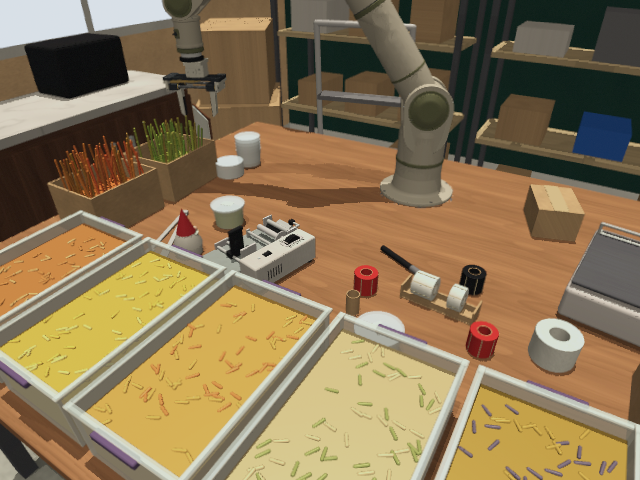

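View pics/top0.png

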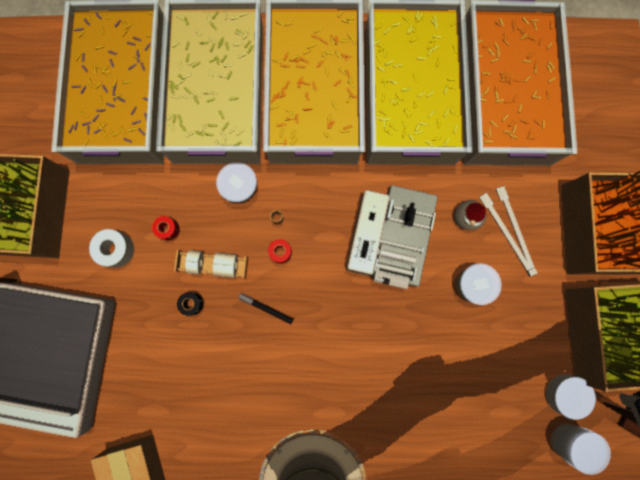

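```bash
cat > h.py <<'E'
from station import *
import numpy as np, cv2
from scipy.spatial.transform import Rotation as Ro
def plan(x,y,z,yaw_deg,s=None):
    """tool pointing down, tool y axis at world yaw"""
    s=s or sense(); R0=Ro.from_rotvec(s["eef_rot"]).as_matrix()
    a=np.radians(yaw_deg); Y=np.array([np.cos(a),np.sin(a),0]); Z=np.array([0,0,-1.]); X=np.cross(Y,Z)
    R1=np.stack([X,Y,Z],1)
    d=R0.T@(np.array([x,y,z])-s["ee_pos"]); w=Ro.from_matrix(R0.T@R1).as_rotvec()
    print("turn",np.round(w,4),"deg",np.round(np.degrees(np.linalg.norm(w)),1),"shift",np.round(d,1),"dist",round(float(np.linalg.norm(d)),1))
def st():
    s=sense(); R0=Ro.from_rotvec(s["eef_rot"]).as_matrix()
    print("t",round(s["time_s"],2),"pos",np.round(s["ee_pos"],1),"yaw",round(float(np.degrees(np.arctan2(R0[1,1],R0[0,1]))),1),"z",np.round(R0[:,2],3),"F",np.round(s["ft_force"],1),"gap",round(s["finger_gap"],3))
def proj(P,c):
    p=camera_params(c) if isinstance(c,str) else c
    r,_=cv2.Rodrigues(np.array(p["R"],float))
    return cv2.projectPoints(np.array(P,float).reshape(-1,1,3),r,np.array(p["t"],float),np.array(p["mtx"],float),np.array(p["D"],float))[0].reshape(-1,2)
def ray(uv,c,z):
    p=camera_params(c) if isinstance(c,str) else c
    R=np.array(p["R"]);t=np.array(p["t"]).reshape(3)
    n=cv2.undistortPoints(np.array(uv,float).reshape(-1,1,2),np.array(p["mtx"],float),np.array(p["D"],float)).reshape(-1,2)
    C=-R.T@t; out=[]
    for a,b in n:
        d=R.T@np.array([a,b,1]); out.append(C+d*(z-C[2])/d[2])
    return np.array(out)
def crop(im,x0,y0,x1,y1,k,fn):
    cv2.imwrite(fn,cv2.resize(im[y0:y1,x0:x1,::-1],None,fx=k,fy=k,interpolation=cv2.INTER_CUBIC))
E
python3 - <<'E'
from h import *
st()
p=camera_params("wrist");s=sense()
R=np.array(p["R"]);C=-R.T@np.array(p["t"]).reshape(3)
R0=Ro.from_rotvec(s["eef_rot"]).as_matrix()
print(p["mtx"],p["D"]);print("cam in tool",R0.T@(C-s["ee_pos"]),"axes in tool\n",R0.T@R.T)
im=get_image("top"); crop(im,140,170,310,330,4,"pics/t1.png"); crop(im,340,170,500,310,5,"pics/t2.png")
for c,t in(("gnome",0),("pot_a",0),("core",0),("big_roll",0),("marker",0),("tongs",0)): print(c,[(np.round(d["at"]),round(d["score"],2)) for d in spot_point(c,"top")[:2]])
plan(560,-190,330,-15)
E
```

```text
t 0.9 pos [ 262.1 -676.   218.6] yaw -68.8 z [-0.  0. -1.] F [-0.7 -0.4  0.4] gap 0.999
[[387.73386269   0.         319.23061288]
 [  0.         387.73386269 232.54006439]
 [  0.           0.           1.        ]] [-0.02520482  0.          0.          0.          0.        ]
cam in tool [  69.19875849   -0.43410273 -166.47684455] axes in tool
 [[ 2.72490724e-04 -9.68679282e-01 -2.48315069e-01]
 [ 9.99999925e-01  3.32034678e-04 -1.97911510e-04]
 [ 2.74161993e-04 -2.48314997e-01  9.68679301e-01]]
gnome [(array([ 651., -392.,    2.]), 0.64), (array([530., 292.,  44.]), 0.41)]
pot_a [(array([725., 184.,  -1.]), 0.77), (array([ 476., -396.,   -3.]), 0.67)]
core [(array([641.,  95.,  -4.]), 0.63), (array([ 601., -510.,   -1.]), 0.41)]
big_roll [(array([561., 497.,   5.]), 0.78), (array([ 476., -395.,    2.]), 0.28)]
marker [(array([416., 106.,  -4.]), 0.73), (array([529., 291.,  44.]), 0.59)]
tongs [(array([ 598., -506.,   -2.]), 0.76)]
turn [ 0.      0.     -0.9392] deg 53.8 shift [ 453.5 -345.4 -111.4] dist 580.8
```

View pics/t1.png

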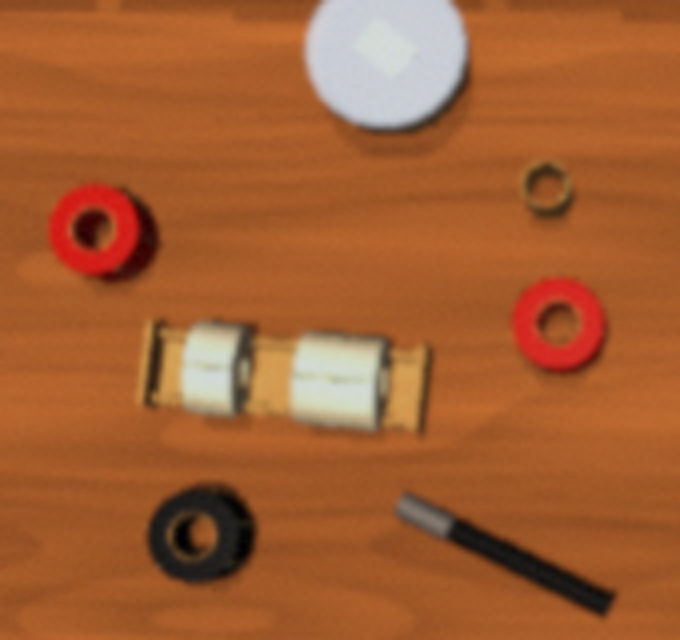

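View pics/t2.png

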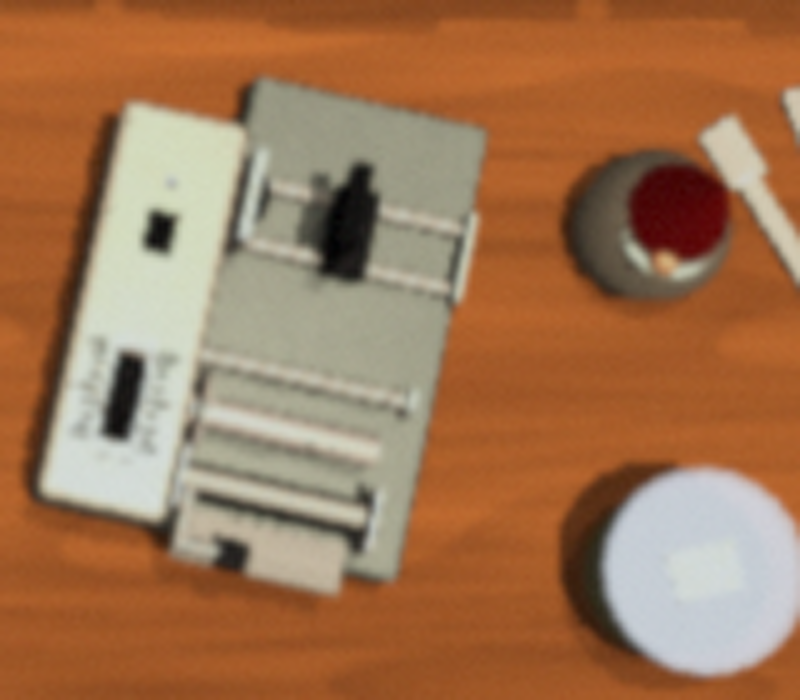

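```bash
python3 -m crank '0 0 -0.064 33 -23 -3 0; 0 0 -0.128 66 -46 -6 0; 0 0 -0.192 99 -69 -9 0; 0 0 -0.256 132 -92 -12 0; 0 0 -0.32 165 -115 -15 0; 0 0 -0.384 198 -138 -18 0; 0 0 -0.448 231 -161 -21 0; 0 0 -0.512 264 -184 -24 0'; python3 - <<'E'
from h import *
st();plan(590,-190,260,-15)
E
```

```text
time_s: 1.92
ee_pos: [442.5, -407.4, 243.1]
eef_rot: [2.839, 1.345, 0.0]
ft_force: [0.2, 0.0, -0.4]
finger_gap: 1.001
t 1.92 pos [ 442.5 -407.4  243.1] yaw -39.3 z [ 0. -0. -1.] F [ 0.2  0.  -0.4] gap 1.001
turn [ 5.000e-04  3.000e-04 -4.241e-01] deg 24.3 shift [261.6 -23.5 -17. ] dist 263.2
```

```bash
python3 -m crank '0 0 -0.06 38 -3 -2 0; 0 0 -0.12 76 -7 -5 0; 0 0 -0.18 114 -10 -7 0; 0 0 -0.24 152 -14 -10 0; 0 0 -0.3 190 -17 -12 0; 0 0 -0.36 228 -21 -15 0; 0 0 -0.424 261.6 -23.5 -17 0; 0 0 -0.424 261.6 -23.5 -17 0'; python3 - <<'E'
from h import *
st()
p=camera_params("wrist")
im=get_image("wrist");cv2.imwrite("pics/w1.png",im[:,:,::-1]);np.save("w1.npy",im)
import pickle;pickle.dump(p,open("w1.pkl","wb"))
for t in ("hubs","fixed_hub","holder_tab","wheel_top","dispenser"): print(t,[(np.round(d["at"],1),round(d["score"],2)) for d in spot_point(t,"wrist")[:2]])
E
```

```text
time_s: 2.58
ee_pos: [594.2, -182.3, 260.8]
eef_rot: [2.481, 1.928, 0.008]
ft_force: [1.2, 0.1, -0.2]
finger_gap: 1.001
t 2.58 pos [ 594.2 -182.3  260.8] yaw -14.3 z [ 0.004  0.003 -1.   ] F [ 1.2  0.1 -0.2] gap 1.001
hubs [(array([ 605. , -199.2,    2.3]), 0.75), (array([ 644.6, -206.8,   80.2]), 0.61)]
fixed_hub [(array([ 651.3, -189.1,   83.1]), 0.9)]
holder_tab [(array([ 644. , -220.2,  115.8]), 0.59)]
wheel_top [(array([ 560.1, -123.1,   91.1]), 0.59)]
dispenser [(array([ 604.8, -201. ,    3.9]), 0.69)]
```

View pics/w1.png

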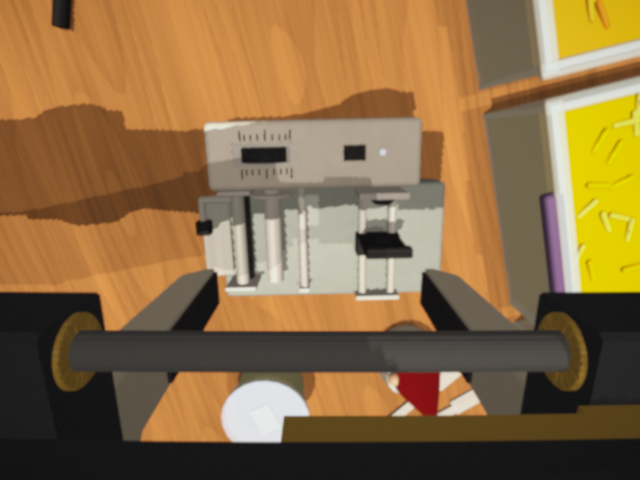

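```bash
python3 - <<'E'
from h import *
im=np.load("w1.npy")
crop(im,190,105,450,305,3,"pics/w1c.png")
crop(im,225,120,305,185,9,"pics/w1d.png")
E
```

```text
(no output)
```

View pics/w1c.png

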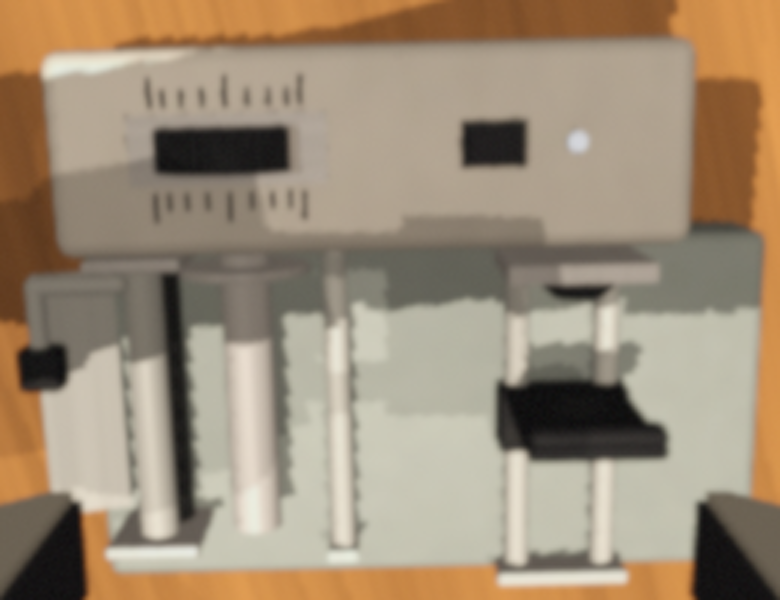

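View pics/w1d.png

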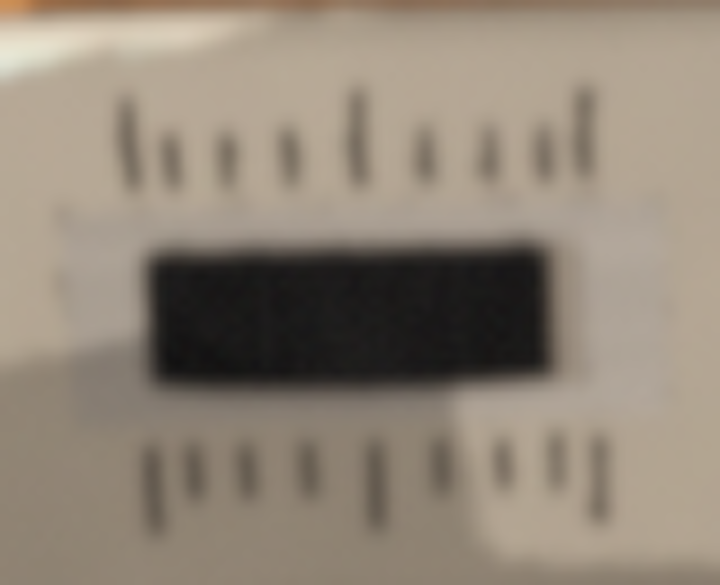

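```bash
cat > fit.py <<'E'
from h import *
import pickle
from scipy.optimize import least_squares
p=pickle.load(open("w1.pkl","rb"))
q=np.array([(42,52),(693,38),(690,240),(58,252),(763,228),(750,562)])/3+[190,105]
L=np.array([(-115,96,72),(81,96,72),(81,34,72),(-115,34,72),(115,34,40),(115,-85,40)],float)
def W(v,L):
    c,s=np.cos(v[2]),np.sin(v[2]); return np.c_[v[0]+c*L[:,0]-s*L[:,1],v[1]+s*L[:,0]+c*L[:,1],L[:,2]]
f=lambda v:(proj(W(v,L),p)-q).ravel()
r=least_squares(f,[604,-197,-.25],loss="soft_l1");v=r.x
print(v,np.degrees(v[2]),np.round(r.fun.reshape(-1,2),1))
# hubs x from nets
for P in([649,-207],[645,-207],[650,-186],[651,-189],[645,-221],[560,-120],[560,-123]):
    d=np.array(P)-v[:2];c,s=np.cos(v[2]),np.sin(v[2]);print(P,np.round([c*d[0]+s*d[1],-s*d[0]+c*d[1]],1))
K=np.array([(47,-10,119),(47,20,78),(47,25,88),(27,-10,119),(67,-10,119),(25,25.5,88),(69,25.5,88),(-52,65,86)],float)
print(np.round((proj(W(v,K),p)-[190,105])*3))
E
python3 fit.py
```

```text
[ 6.04392434e+02 -1.98165128e+02 -2.25689856e-01] -12.931076201533001 [[-2.7 -0.7]
 [ 2.  -1.5]
 [ 0.3  1.2]
 [-1.6  2.3]
 [ 1.7  0.3]
 [-0.2 -0.3]]
[649, -207] [45.5  1.4]
[645, -207] [41.6  0.5]
[650, -186] [41.7 22.1]
[651, -189] [43.4 19.4]
[645, -221] [ 44.7 -13.2]
[560, -120] [-60.8  66.2]
[560, -123] [-60.1  63.3]
[[606. 427.]
 [583. 295.]
 [589. 284.]
 [533. 429.]
 [678. 425.]
 [514. 284.]
 [663. 280.]
 [247. 154.]]
```

```bash
python3 - <<'E'
from h import *
st();plan(523,214,180,-7)
E
```

```text
t 2.88 pos [ 589.1 -191.7  259.9] yaw -15.2 z [-0.    -0.001 -1.   ] F [-0.7 -0.4  0.8] gap 1.003
turn [-1.000e-04  1.200e-03 -1.426e-01] deg 8.2 shift [ 374.4 -170.    79.4] dist 418.8
```

```bash
python3 -m crank '0 0 -0.014 37 -17 6 0; 0 0 -0.028 74 -34 13 0; 0 0 -0.042 111 -51 20 0; 0 0 -0.056 148 -68 28 0; 0 0 -0.07 185 -85 36 0; 0 0 -0.084 222 -102 44 0; 0 0 -0.1 259 -119 52 0; 0 0 -0.114 296 -136 60 0'; python3 - <<'E'
from h import *
st();plan(523,214,180,-7)
E
```

```text
time_s: 3.55
ee_pos: [534.9, 129.7, 199.4]
eef_rot: [2.384, 2.044, -0.001]
ft_force: [0.8, 0.1, 1.0]
finger_gap: 0.996
t 3.55 pos [534.9 129.7 199.4] yaw -8.8 z [ 0.    -0.002 -1.   ] F [0.8 0.1 1. ] gap 0.996
turn [ 0.0005  0.0015 -0.0308] deg 1.8 shift [ 81.6 -24.7  19.3] dist 87.4
```

```bash
python3 -m crank '0 0 -0.015 35 -12 9 0; 0 0 -0.03 70 -22 17 0; 0 0 -0.03 81.6 -24.7 19 0; 0 0 -0.03 81.6 -24.7 19 0; 0 0 -0.03 81.6 -24.7 19 0; 0 0 -0.03 81.6 -24.7 19 0; 0 0 -0.03 81.6 -24.7 19 0; 0 0 -0.03 81.6 -24.7 19 0'; python3 - <<'E'
from h import *
st()
p=camera_params("wrist")
im=get_image("wrist");cv2.imwrite("pics/w2.png",im[:,:,::-1])
for t in ("roll_centre","narrow_roll_centre","cradle"): print(t,[(np.round(d["at"],1),round(d["score"],2)) for d in spot_point(t,"wrist")[:3]])
np.save("w2.npy",im)
import pickle;pickle.dump(p,open("w2.pkl","wb"));st()
E
```

```text
time_s: 4.22
ee_pos: [523.6, 212.1, 180.6]
eef_rot: [2.355, 2.076, -0.001]
ft_force: [0.0, 0.0, -0.0]
finger_gap: 1.0
t 4.22 pos [523.6 212.1 180.6] yaw -7.2 z [ 0.001 -0.002 -1.   ] F [ 0.  0. -0.] gap 1.0
roll_centre [(array([431.7, 298. ,  25.6]), 0.81), (array([614.6, 367.5,  24. ]), 0.63), (array([518.2, 213.9,  39.6]), 0.61)]
narrow_roll_centre [(array([525.2, 288.6,  40.9]), 0.87)]
cradle [(array([526.2, 252.2,   1. ]), 0.6)]
t 4.42 pos [523.2 213.4 180.4] yaw -7.1 z [ 0.    -0.002 -1.   ] F [-0.8 -1.   0.4] gap 0.999
```

View pics/w2.png

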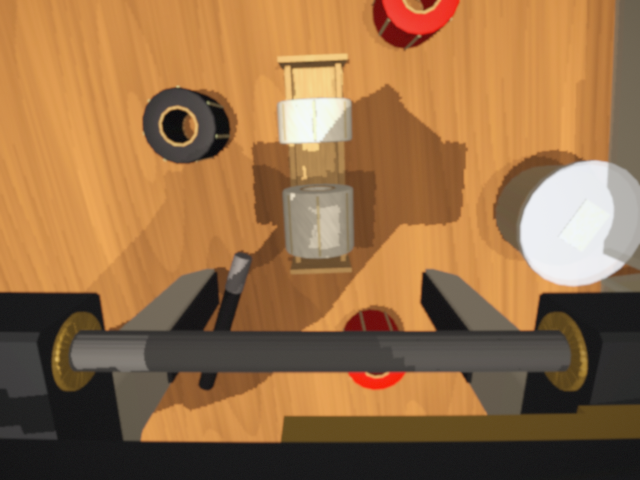

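```bash
python3 - <<'E'
from h import *
import pickle;p=pickle.load(open("w2.pkl","rb"));im=np.load("w2.npy")
crop(im,260,40,380,290,2.4,"pics/w2c.png")
crop(im,260,170,380,290,5,"pics/w2d.png")
e=ray([(313,57),(321,270)],p,36);print(e, e.mean(0)); d=e[0]-e[1];print(np.linalg.norm(d),np.degrees(np.arctan2(-d[0],d[1])))
print(ray([(284,222),(354,222)],p,50))
E
```

```text
[[535.12411114 335.98649904  36.        ]
 [520.18175341 168.61337564  36.        ]] [527.65293228 252.29993734  36.        ]
168.0387946014336 -5.101597704880669
[[496.86475522 216.95896915  50.        ]
 [551.41635102 210.05632196  50.        ]]
```

View pics/w2d.png

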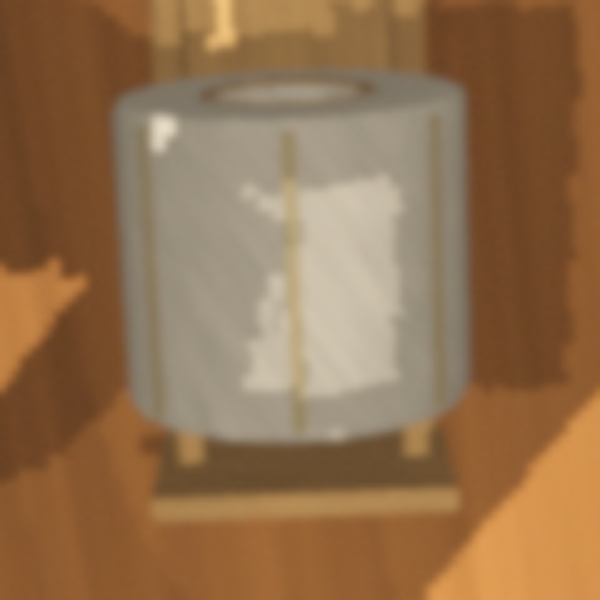

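View pics/w2c.png

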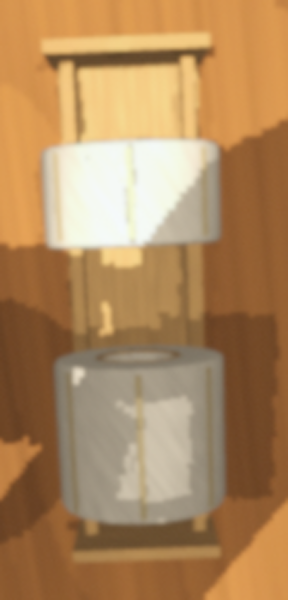

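```bash
python3 - <<'E'
from h import *
import pickle;p=pickle.load(open("w2.pkl","rb"))
print(ray([(243,255)],p,10))
plan(524.3,214.5,21,-5.1)
E
```

```text
[[450.38679079 182.48876335  10.        ]]
turn [ 0.0006  0.0016 -0.035 ] deg 2.0 shift [  1.5   0.9 159.4] dist 159.4
```

```bash
python3 -m crank '0 0 -0.01 0.5 0.3 36 0.2; 0 0 -0.02 1 0.6 72 0.2; 0 0 -0.035 1.5 0.9 105 0.2; 0 0 -0.035 1.5 0.9 130 0.2; 0 0.001 -0.035 1.5 0.9 148 0.2; 0 0.001 -0.035 1.5 0.9 159 0.2; 0 0.001 -0.035 1.5 0.9 159.4 0.2; 0 0.001 -0.035 1.5 0.9 159.4 0.2'; python3 - <<'E'
from h import *
st();plan(524.3,214.5,21,-5.1)
im=get_image("wrist");cv2.imwrite("pics/w3.png",im[:,:,::-1]);st()
E
```

```text
time_s: 5.08
ee_pos: [524.3, 214.6, 21.0]
eef_rot: [2.317, 2.12, -0.001]
ft_force: [0.6, -0.3, 1.4]
finger_gap: 0.8
t 5.08 pos [524.3 214.6  21. ] yaw -5.1 z [ 0.    -0.001 -1.   ] F [ 0.6 -0.3  1.4] gap 0.8
turn [0.0002 0.0009 0.0001] deg 0.1 shift [-0.1 -0.   0. ] dist 0.1
t 5.13 pos [524.8 214.8  21.8] yaw -5.1 z [ 0.001 -0.    -1.   ] F [ 0.4 -0.1  0.5] gap 0.798
```

View pics/w3.png

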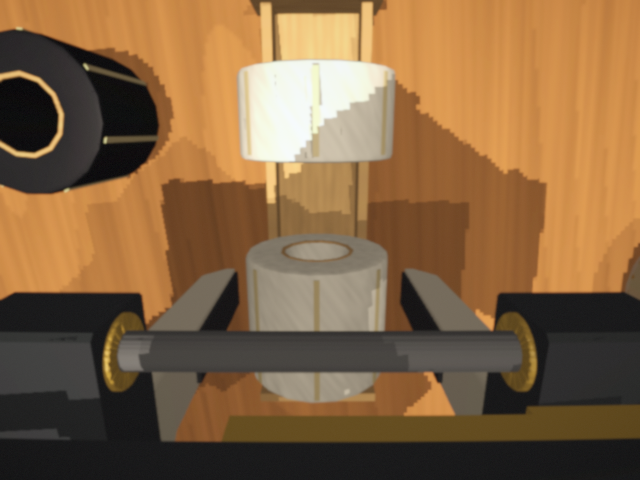

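```bash
python3 -m crank '0 0 0 0 0 0 1; 0 0 0 0 0 0 1; 0 0 0 0 0 0 1; 0 0 0 0 0 0 1; 0 0 0 0 0 0 1; 0 0 0 0 0 0 1; 0 0 0 0 0 0 1; 0 0 0 0 0 0 1'; python3 - <<'E'
from h import *
st()
E
python3 -m crank '0 0 0 0 0 -20 1; 0 0 0 0 0 -50 1; 0 0 0 0 0 -85 1; 0 0 0 0 0 -120 1; 0 0 0 0 0 -150 1; 0 0 0 0 0 -170 1; 0 0 0 0 0 -170 1; 0 0 0 0 0 -170 1'; python3 - <<'E'
from h import *
import pickle
st()
p=camera_params("wrist")
im=get_image("wrist");cv2.imwrite("pics/w4.png",im[:,:,::-1]);np.save("w4.npy",im)
pickle.dump((p,sense()),open("w4.pkl","wb"))
print([(np.round(d["at"],1),round(d["score"],2)) for d in spot_point("roll_centre","wrist")[:3]]);st()
E
```

```text
time_s: 5.8
ee_pos: [523.5, 214.9, 22.4]
eef_rot: [2.317, 2.121, -0.001]
ft_force: [-5.7, 0.7, 5.3]
finger_gap: 0.585
t 5.8 pos [523.5 214.9  22.4] yaw -5.1 z [-0.    -0.001 -1.   ] F [-5.7  0.7  5.3] gap 0.585
time_s: 6.47
ee_pos: [523.9, 214.8, 193.6]
eef_rot: [2.317, 2.119, 0.003]
ft_force: [-0.8, -0.6, -2.3]
finger_gap: 0.58
t 6.47 pos [523.9 214.8 193.6] yaw -5.1 z [ 0.003  0.    -1.   ] F [-0.8 -0.6 -2.3] gap 0.58
[(array([519.7, 216.3, 208.8]), 0.71), (array([429.8, 297.6,  21.2]), 0.67), (array([610.2, 367.1,  24.3]), 0.61)]
t 6.57 pos [522.9 214.4 191.6] yaw -5.1 z [-0.001 -0.001 -1.   ] F [ 0.  -0.5 -0.8] gap 0.583
```

View pics/w4.png

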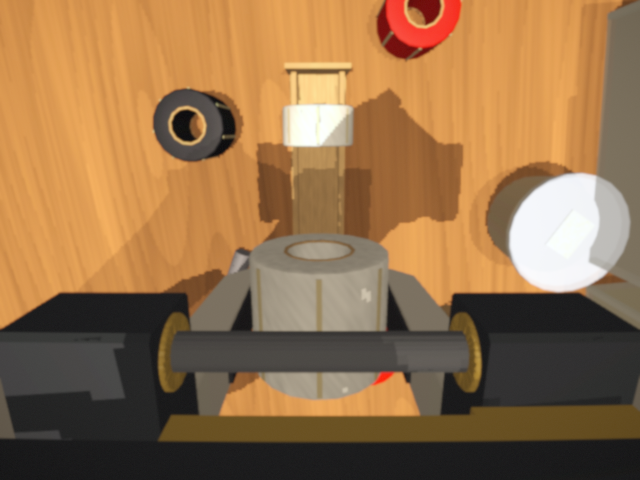

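```bash
python3 - <<'E'
from h import *
import pickle
p,s=pickle.load(open("w4.pkl","rb"));im=np.load("w4.npy").copy()
R=Ro.from_rotvec(s["eef_rot"]).as_matrix()
def pts(a,b,th,x,r):
    t=np.linspace(0,2*np.pi,73)
    L=np.c_[np.full(73,x),r*np.cos(t),r*np.sin(t)]
    L=L@Ro.from_rotvec([0,th,0]).as_matrix().T+[a,0,b-19]
    return proj(L@R.T+s["ee_pos"],p)
k=5;x0,y0=230,215
big=cv2.resize(im[215:415,230:410,::-1],None,fx=4,fy=4,interpolation=cv2.INTER_CUBIC).copy()[:600];k=4
for (r,x) in((28,25),(13,25),(28,-25)):
    q=((pts(0,0,0,x,r)-[x0,y0]+.5)*k).astype(int)
    cv2.polylines(big,[q],True,(0,0,255),1)
    q=pts(0,0,0,x,r);print(r,x,q.min(0).round(1),q.max(0).round(1))
cv2.imwrite("pics/w4f.png",big)
E
```

```text
28 25 [245.7 231.3] [387.7 272.6]
13 25 [284.2 239.7] [349.3 258.5]
28 -25 [251.5 327.7] [382.3 402.1]
```

View pics/w4f.png

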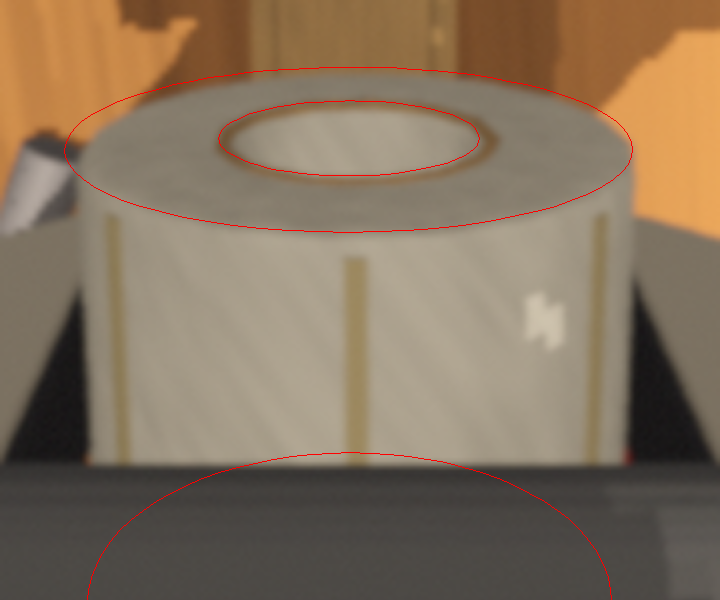

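```bash
python3 - <<'E'
from h import *
plan(652.3,-186.6,150,-13)
E
```

```text
turn [-0.0007  0.0014  0.1381] deg 7.9 shift [-387.9  164.4   42. ] dist 423.4
```

```bash
python3 -m crank '0 0 0.01 -25 10 0 1; 0 0 0.025 -58 25 0 1; 0 0 0.04 -93 40 0 1; 0 0 0.055 -128 55 0 1; 0 0 0.07 -163 70 0 1; 0 0 0.085 -198 85 0 1; 0 0 0.1 -233 100 0 1; 0 0 0.11 -268 115 0 1'; python3 - <<'E'
from h import *
st();plan(652.3,-186.6,150,-13)
E
```

```text
time_s: 7.23
ee_pos: [613.2, -64.5, 190.1]
eef_rot: [-2.43, -1.989, 0.006]
ft_force: [1.4, 0.1, -1.1]
finger_gap: 0.586
t 7.23 pos [613.2 -64.5 190.1] yaw -11.4 z [-0.004 -0.001 -1.   ] F [ 1.4  0.1 -1.1] gap 0.586
turn [-0.0035  0.0019  0.0277] deg 1.6 shift [-111.8   62.6   40.1] dist 134.3
```

```bash
python3 -m crank '0 0 0.01 -32 18 4 1; 0 0 0.02 -62 35 10 1; -0.001 0 0.027 -85 48 20 1; -0.002 0.001 0.0277 -103 58 32 1; -0.003 0.002 0.0277 -111.8 62.6 40 1; -0.003 0.002 0.0277 -111.8 62.6 40 1; -0.003 0.002 0.0277 -111.8 62.6 40 1; -0.003 0.002 0.0277 -111.8 62.6 40 1'; python3 - <<'E'
from h import *
import pickle
st();plan(652.3,-186.6,150,-13)
p=camera_params("wrist");s=sense()
im=get_image("wrist");cv2.imwrite("pics/w5.png",im[:,:,::-1]);np.save("w5.npy",im)
pickle.dump((p,s),open("w5.pkl","wb"))
for t in("hubs","fixed_hub","holder_tab","wheel_top","roll_centre"): print(t,[(np.round(d["at"],1),round(d["score"],2)) for d in spot_point(t,"wrist")[:2]])
E
```

```text
time_s: 7.9
ee_pos: [652.2, -184.0, 150.0]
eef_rot: [-2.455, -1.958, -0.0]
ft_force: [-0.7, -0.7, -1.5]
finger_gap: 0.586
t 7.9 pos [ 652.2 -184.   150. ] yaw -12.8 z [-0.001  0.002 -1.   ] F [-0.7 -0.7 -1.5] gap 0.586
turn [-0.0012 -0.0013  0.0026] deg 0.2 shift [-2.5  0.7  0. ] dist 2.6
hubs [(array([ 560.2, -122. ,   90.1]), 0.65)]
fixed_hub []
holder_tab []
wheel_top [(array([ 558.2, -125.9,   88.2]), 0.61), (array([ 606.1, -195.9,    3.2]), 0.6)]
roll_centre [(array([ 646.3, -186.1,  166.2]), 0.72)]
```

View pics/w5.png

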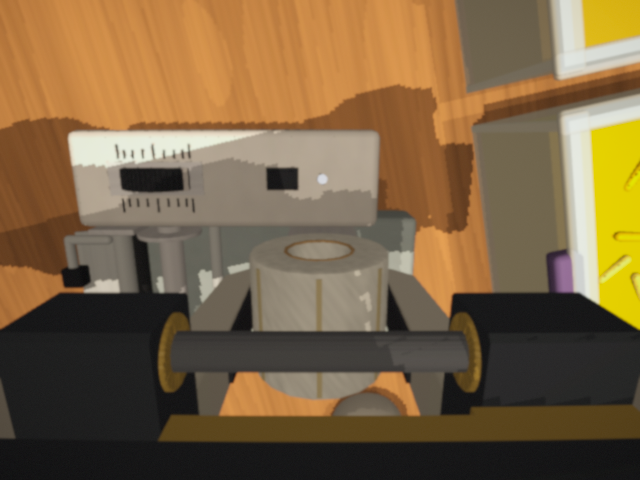

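```bash
python3 - <<'E'
from h import *
im=np.load("w5.npy")
crop(im,60,120,220,240,5,"pics/w5a.png");crop(im,280,120,440,240,5,"pics/w5b.png")
E
```

```text
(no output)
```

View pics/w5a.png

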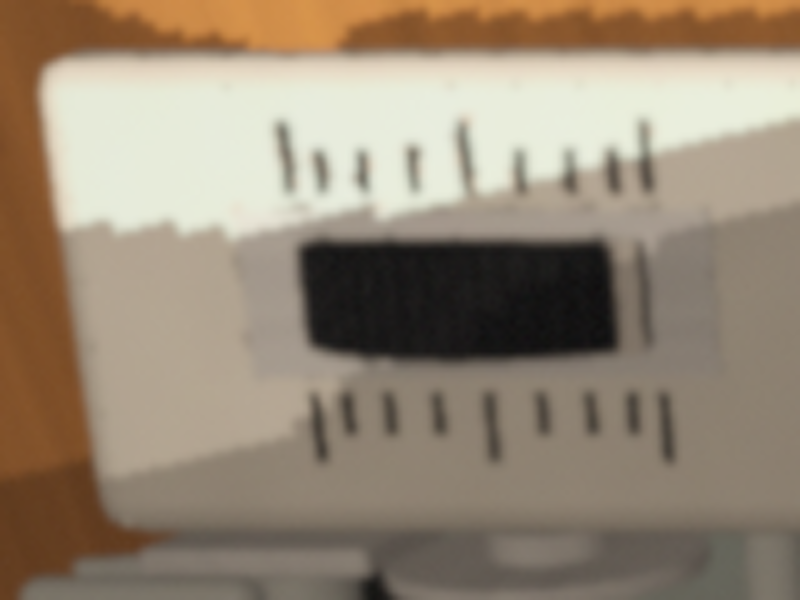

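View pics/w5b.png

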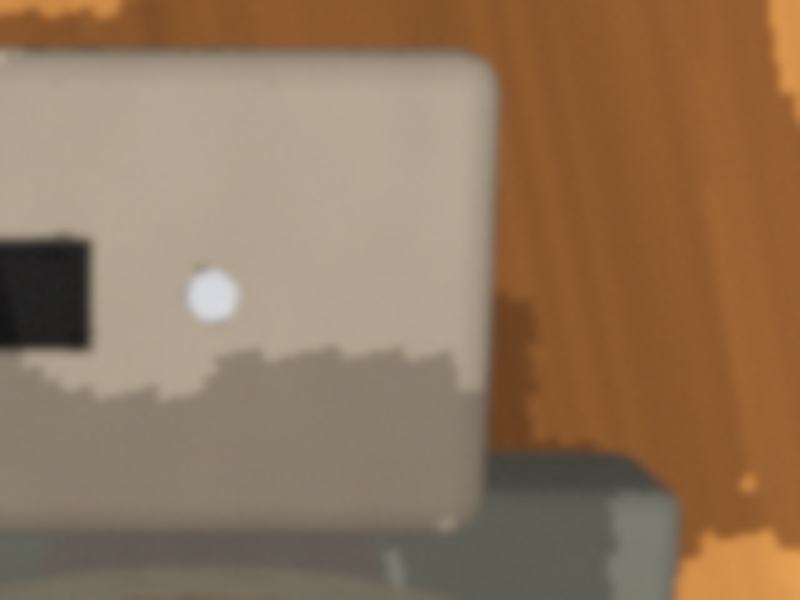

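```bash
cat > fit2.py <<'E'
from h import *
import pickle
from scipy.optimize import least_squares
p,s=pickle.load(open("w5.pkl","rb"))
q=np.array([(12+30-0,53),(108,528)])/5+[60,120]
q2=np.array([(499,48),(480,528),(680,493)])/5+[280,120]
q=np.r_[q,q2]
L=np.array([(-115,96,72),(-115,34,72),(81,96,72),(81,34,72),(115,34,40)],float)
def W(v,L):
    c,s=np.cos(v[2]),np.sin(v[2]); return np.c_[v[0]+c*L[:,0]-s*L[:,1],v[1]+s*L[:,0]+c*L[:,1],L[:,2]]
f=lambda v:(proj(W(v,L)+([0,0,v[3]] if len(v)>3 else 0),p)-q).ravel()
for x0 in ([604,-197,-.23],[604,-197,-.23,0]):
    r=least_squares(f,x0,loss="soft_l1");v=r.x
    print(v,np.degrees(v[2]),np.round(r.fun.reshape(-1,2),1).tolist())
v=least_squares(f,[604,-197,-.23],loss="soft_l1").x
print(W(v,np.array([(44,0,0),(-60,65,86.)])))
t=np.array([(-60+26*np.sin(a),65,60+26*np.cos(a)) for a in np.linspace(-1.047,1.047,9)])
print(np.round((proj(W(v,t),p)-[60,120])*5).tolist())
E
python3 fit2.py
```

```text
[ 6.04484201e+02 -1.97723810e+02 -2.26647364e-01] -12.98593738694421 [[-5.6, -0.9], [-4.2, 1.7], [0.9, -0.1], [0.8, 2.5], [1.0, -0.7]]
[ 6.04673577e+02 -1.97956702e+02 -2.26517153e-01 -4.80148293e+00] -12.978476842803774 [[-0.4, -0.5], [0.5, 0.3], [0.0, 0.3], [0.1, 1.0], [-0.2, -1.8]]
[[ 647.35891149 -207.61113396    0.        ]
 [ 560.62495924 -120.90345537   86.        ]]
[[298.0, 300.0], [310.0, 305.0], [337.0, 309.0], [378.0, 312.0], [430.0, 313.0], [489.0, 312.0], [549.0, 309.0], [605.0, 305.0], [652.0, 300.0]]
```

```bash
cat >> h.py <<'E'
V=(604.6,-197.9,np.radians(-13.0))
def dw(x,y):
    c,s=np.cos(V[2]),np.sin(V[2]); return V[0]+c*x-s*y, V[1]+s*x+c*y
def wd(P):
    c,s=np.cos(V[2]),np.sin(V[2]); d=np.array(P[:2])-V[:2]; return np.round([c*d[0]+s*d[1],-s*d[0]+c*d[1]],1)
def pr(y,zc,x=44): # roll centre in hubs frame height
    print("roll now",wd(sense()["ee_pos"]),"zc",round(float(sense()["ee_pos"][2]+18),1)); plan(*dw(x,y),zc-18,-13)
E
python3 - <<'E'
from h import *
st();pr(22,122)
E
```

```text
t 8.2 pos [ 652.5 -185.8  150.7] yaw -12.9 z [ 0. -0. -1.] F [-0.5 -0.3 -0.9] gap 0.587
roll now [43.9 22.6] zc 168.7
turn [ 0.0003 -0.0001  0.0011] deg 0.1 shift [-0.6  0.1 46.7] dist 46.7
```

```bash
python3 -m crank '0 0 0.001 -0.6 0.1 15 1; 0 0 0.001 -0.6 0.1 30 1; 0 0 0.001 -0.6 0.1 42 1; 0 0 0.001 -0.6 0.1 46.7 1; 0 0 0.001 -0.6 0.1 46.7 1; 0 0 0.001 -0.6 0.1 46.7 1; 0 0 0.001 -0.6 0.1 46.7 1; 0 0 0.001 -0.6 0.1 46.7 1'; python3 - <<'E'
from h import *
st();pr(-9,122)
a=get_image("scene");b=get_image("wrist")
crop(a,190,190,340,300,5,"pics/s6.png");cv2.imwrite("pics/w6.png",b[:,:,::-1])
E
```

```text
time_s: 8.87
ee_pos: [653.0, -186.5, 104.8]
eef_rot: [2.458, 1.955, 0.002]
ft_force: [0.4, 0.1, -1.6]
finger_gap: 0.585
t 8.87 pos [ 653.  -186.5  104.8] yaw -13.0 z [ 0.002 -0.    -1.   ] F [ 0.4  0.1 -1.6] gap 0.585
roll now [44.5 22. ] zc 122.8
turn [ 0.0016 -0.0001  0.    ] deg 0.1 shift [-31.   -0.6   0.8] dist 31.0
```

View pics/s6.png

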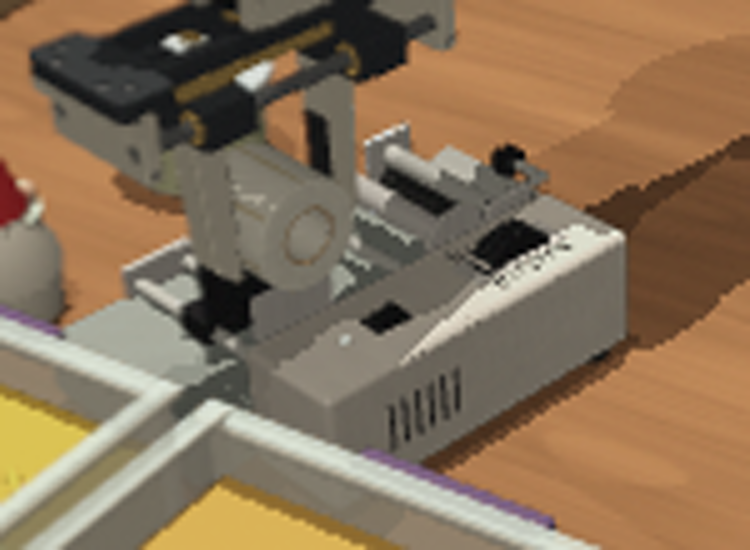

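View pics/w6.png

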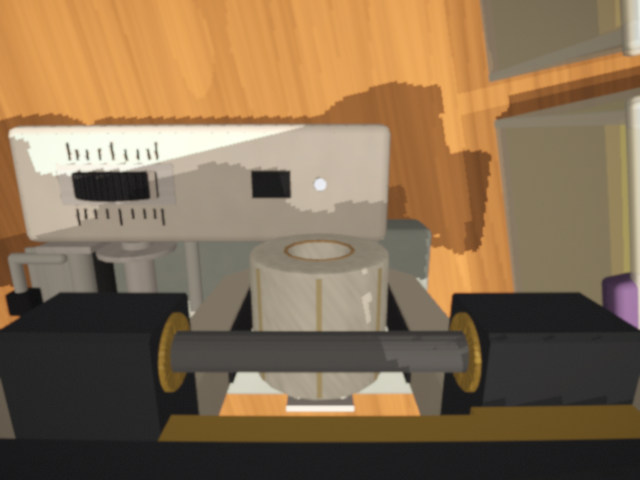

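```bash
python3 -m crank '0 0 0 -6 0 0 1; 0 0 0 -12 -0.2 0.2 1; 0 0 0 -17 -0.4 0.5 1; 0 0 0 -22 -0.6 0.5 1; 0 0 0 -27 -0.6 0.5 1; 0 0 0 -31 -0.6 0.5 1; 0 0 0 -31 -0.6 0.5 1; 0 0 0 -31 -0.6 0.5 1'; python3 - <<'E'
from h import *
st();pr(-9,77)
a=get_image("scene");b=get_image("wrist")
crop(a,190,190,340,300,5,"pics/s7.png");cv2.imwrite("pics/w7.png",b[:,:,::-1]);st()
E
```

```text
time_s: 9.63
ee_pos: [645.5, -216.6, 104.3]
eef_rot: [2.458, 1.955, 0.002]
ft_force: [2.6, 3.2, 0.9]
finger_gap: 0.583
t 9.63 pos [ 645.5 -216.6  104.3] yaw -13.0 z [ 0.002  0.    -1.   ] F [2.6 3.2 0.9] gap 0.583
roll now [44. -9.] zc 122.3
turn [ 0.0019 -0.0004 -0.0003] deg 0.1 shift [ 0.  -0.1 45.3] dist 45.3
t 9.73 pos [ 645.5 -216.1  104.2] yaw -13.0 z [ 0.002  0.    -1.   ] F [3.2 3.3 0.6] gap 0.588
```

View pics/s7.png

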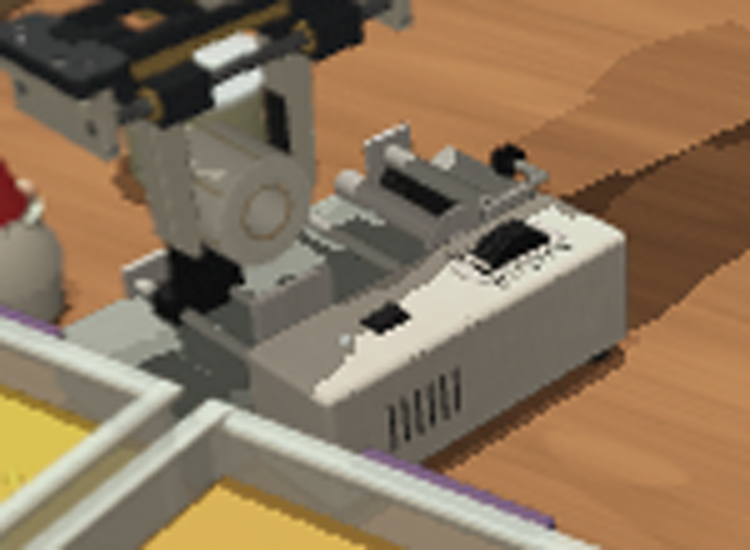

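View pics/w7.png

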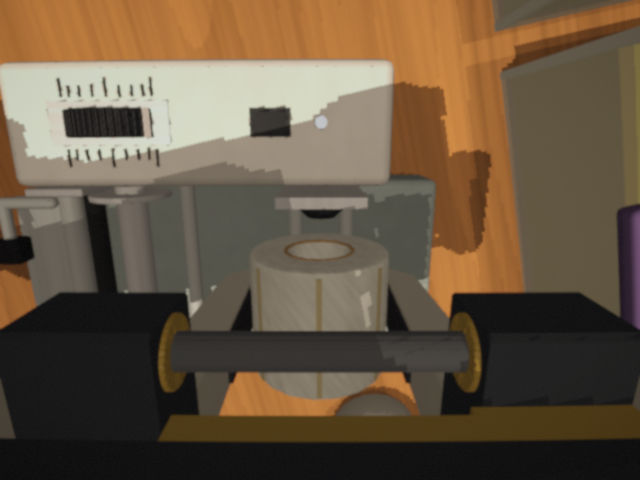

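```bash
python3 -m crank '0 0 0 0 0.3 8 1; 0 0 0 0 0.6 16 1; 0 0 0 0 0.6 23 1; 0 0 0 0 0.6 30 1; 0 0 0 0 0.6 36 1; 0 0 0 0 0.6 41 1; 0 0 0 0 0.6 45 1; 0 0 0 0 0.6 45 1'; python3 - <<'E'
from h import *
st();pr(0,77,44.6)
a=get_image("scene");b=get_image("wrist");np.save("w8.npy",b)
crop(a,190,190,340,300,5,"pics/s8.png");cv2.imwrite("pics/w8.png",b[:,:,::-1]);st()
E
```

```text
time_s: 10.4
ee_pos: [645.8, -216.2, 58.6]
eef_rot: [2.458, 1.956, 0.001]
ft_force: [0.3, 3.7, 1.3]
finger_gap: 0.583
t 10.4 pos [ 645.8 -216.2   58.6] yaw -13.0 z [ 0.001  0.    -1.   ] F [0.3 3.7 1.3] gap 0.583
roll now [44.3 -8.6] zc 76.6
turn [ 0.0008 -0.0002  0.0005] deg 0.1 shift [ 8.6  0.3 -0.4] dist 8.6
t 10.5 pos [ 645.8 -216.3   58.8] yaw -13.0 z [ 0.001  0.    -1.   ] F [0.4 3.2 0.9] gap 0.584
```

View pics/s8.png

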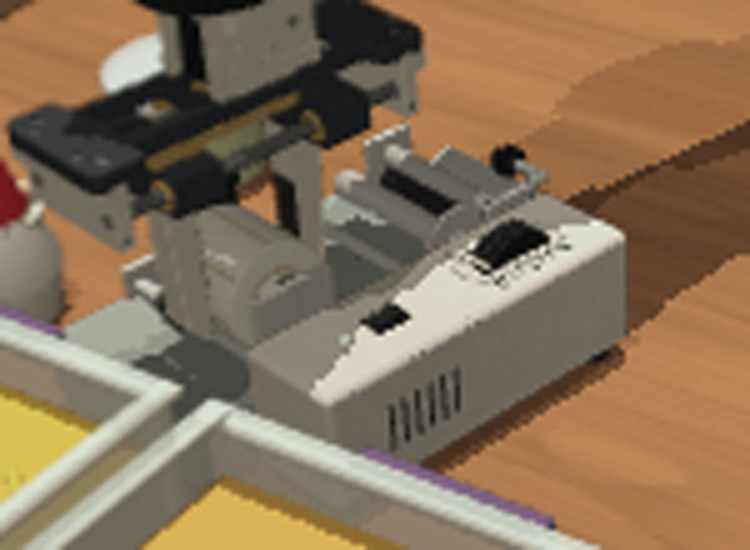

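View pics/w8.png

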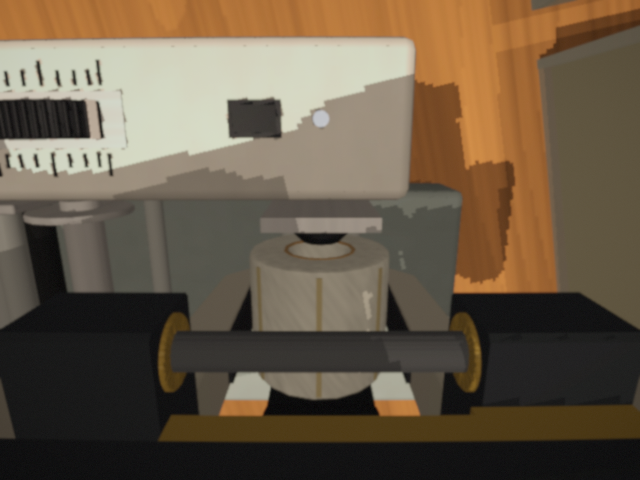

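```bash
python3 -m crank '0 0 0 1.5 0.4 0 1; 0 0 0 3 0.5 -0.3 1; 0 0 0 4.5 0.5 -0.3 1; 0 0 0 6 0.5 -0.3 1; 0 0 0 7.5 0.5 -0.3 1; 0 0 0 8.5 0.5 -0.3 1; 0 0 0 8.7 0.5 -0.3 1; 0 0 0 8.7 0.5 -0.3 1'; python3 - <<'E'
from h import *
st();pr(0,77,44.6)
b=get_image("wrist");np.save("w9.npy",b)
cv2.imwrite("pics/w9.png",b[:,:,::-1]);st()
E
```

```text
time_s: 11.17
ee_pos: [648.1, -207.8, 59.1]
eef_rot: [2.458, 1.956, 0.001]
ft_force: [-2.7, 3.0, -1.0]
finger_gap: 0.583
t 11.17 pos [ 648.1 -207.8   59.1] yaw -13.0 z [ 0.001  0.    -1.   ] F [-2.7  3.  -1. ] gap 0.583
roll now [44.7  0.1] zc 77.1
turn [ 0.0006 -0.0003  0.0005] deg 0.0 shift [-0.1 -0.1  0.1] dist 0.2
t 11.22 pos [ 648.1 -207.8   59.1] yaw -13.0 z [ 0.001  0.    -1.   ] F [-1.4  3.4 -1. ] gap 0.586
```

View pics/w9.png

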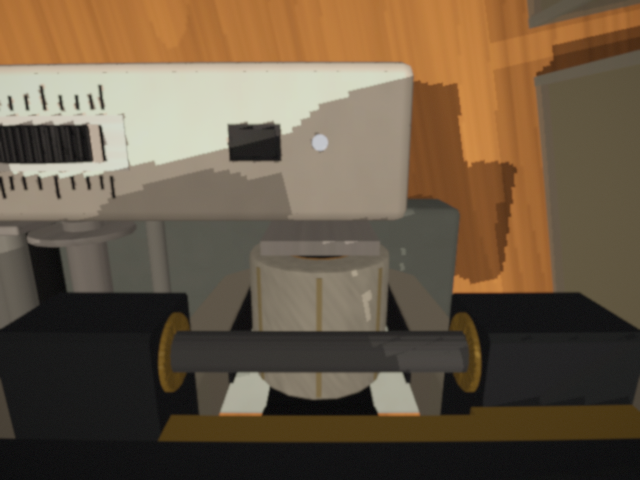

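```bash
python3 -m crank '0 0 0 0 0 0 0.4; 0 0 0 0 0 0 0.3; 0 0 0 0 0 0 0.25; 0 0 0 0 0 0 0.25; 0 0 0 0 0 0 0.25; 0 0 0 0 0 0 0.25; 0 0 0 0 0 0 0.25; 0 0 0 0 0 0 0.25'; python3 - <<'E'
from h import *
st()
b=get_image("wrist");np.save("w10.npy",b)
cv2.imwrite("pics/w10.png",b[:,:,::-1]);a=get_image("scene");crop(a,190,190,340,300,5,"pics/s10.png")
E
```

```text
time_s: 11.88
ee_pos: [648.2, -207.9, 59.1]
eef_rot: [2.458, 1.956, 0.001]
ft_force: [0.9, 0.1, 0.3]
finger_gap: 0.749
t 11.88 pos [ 648.2 -207.9   59.1] yaw -13.0 z [ 0.001  0.    -1.   ] F [0.9 0.1 0.3] gap 0.749
```

View pics/w10.png

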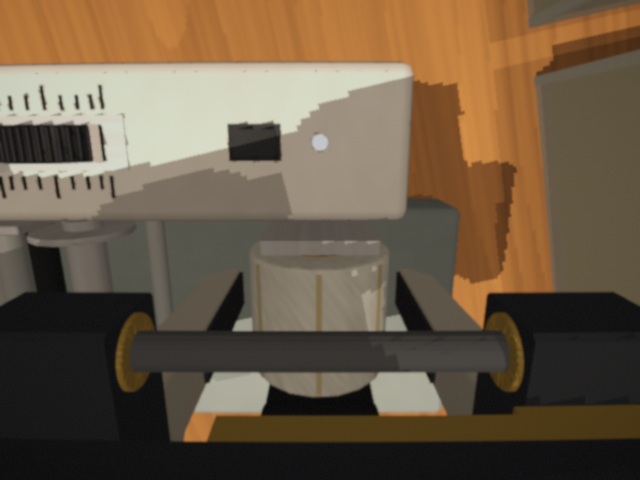

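View pics/s10.png

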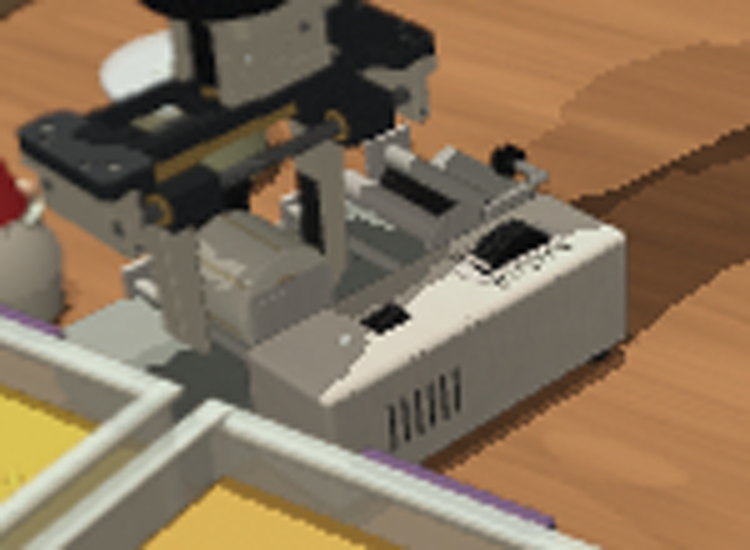

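Released and holding. Raise straight up and look.

```bash
python3 -m crank '0 0 0 0 0 -15 0.25; 0 0 0 0 0 -40 0.25; 0 0 0 0 0 -75 0.25; 0 0 0 0 0 -110 0.25; 0 0 0 -10 0 -135 0.25; 0 0 0 -20 0 -150 0.25; 0 0 0 -20 0 -150 0.25; 0 0 0 -20 0 -150 0.25'; python3 - <<'E'
from h import *
import pickle
st()
p=camera_params("wrist");b=get_image("wrist");np.save("w11.npy",b);pickle.dump((p,sense()),open("w11.pkl","wb"))
cv2.imwrite("pics/w11.png",b[:,:,::-1]);a=get_image("scene");crop(a,190,190,340,300,5,"pics/s11.png")
a=get_image("top");crop(a,340,170,460,290,5,"pics/t11.png")
for n in("wrist","top","scene"): get_image(n);print([(np.round(d["at"],1),wd(d["at"]),round(d["score"],2)) for t in("roll_centre","holder_tab") for d in spot_point(t,n)[:4]])
E
```

```text
time_s: 12.65
ee_pos: [643.6, -228.0, 209.7]
eef_rot: [2.458, 1.954, 0.002]
ft_force: [-0.4, 0.9, 0.5]
finger_gap: 0.748
t 12.65 pos [ 643.6 -228.   209.7] yaw -13.0 z [ 0.002 -0.001 -1.   ] F [-0.4  0.9  0.5] gap 0.748
[(array([ 644.4, -206.9,   77.7]), array([40.8,  0.2]), 0.63), (array([ 642.1, -226.7,  112. ]), array([ 43. , -19.6]), 0.77)]
[(array([560. ,  83.8,  23. ]), array([-106.8,  264.4]), 0.88), (array([ 647.8, -206.4,   79.2]), array([44. ,  1.4]), 0.86), (array([615.3, 366.6,  26.5]), array([-116.6,  552.4]), 0.82), (array([639.3,  93.3,  -2.8]), array([-31.7, 291.5]), 0.65), (array([722.1, 187.2,   1. ]), array([ 27.9, 401.7]), 0.42)]
[(array([430.8, 295.9,  24.2]), array([-280.4,  442. ]), 0.93), (array([556.7,  78.3,  27.4]), array([-108.8,  258.3]), 0.82), (array([614.5, 364.6,  31.3]), array([-116.9,  550.3]), 0.76), (array([ 649.1, -203.9,   79.7]), array([44.7,  4.2]), 0.6), (array([ 646. , -228.3,  111.7]), array([ 47.2, -20.3]), 0.6)]
```

View pics/w11.png

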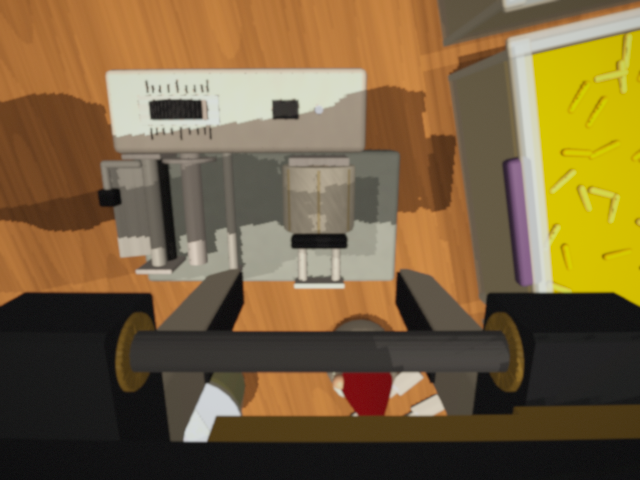

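View pics/t11.png

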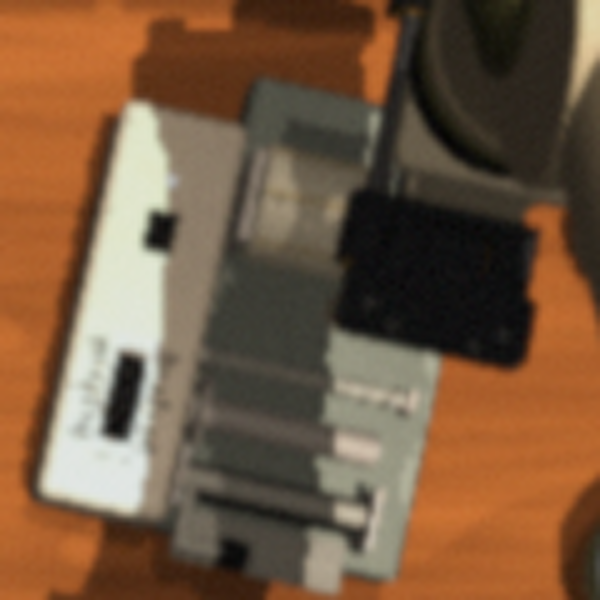

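View pics/s11.png

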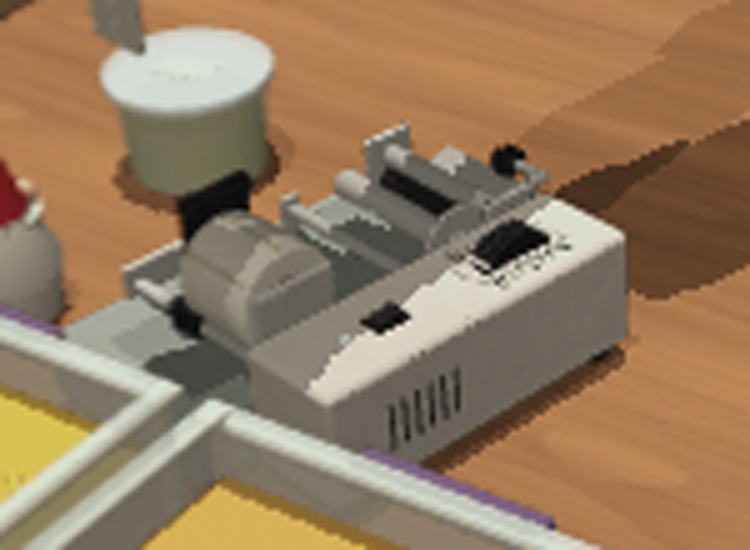

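```bash
python3 - <<'E'
from h import *
im=np.load("w11.npy");crop(im,135,70,225,145,8,"pics/w11c.png")
plan(*dw(-59.5,65),130,-13)
E
```

```text
turn [ 0.0005 -0.0004  0.0006] deg 0.0 shift [  84.8 -104.    78.9] dist 155.7
```

View pics/w11c.png

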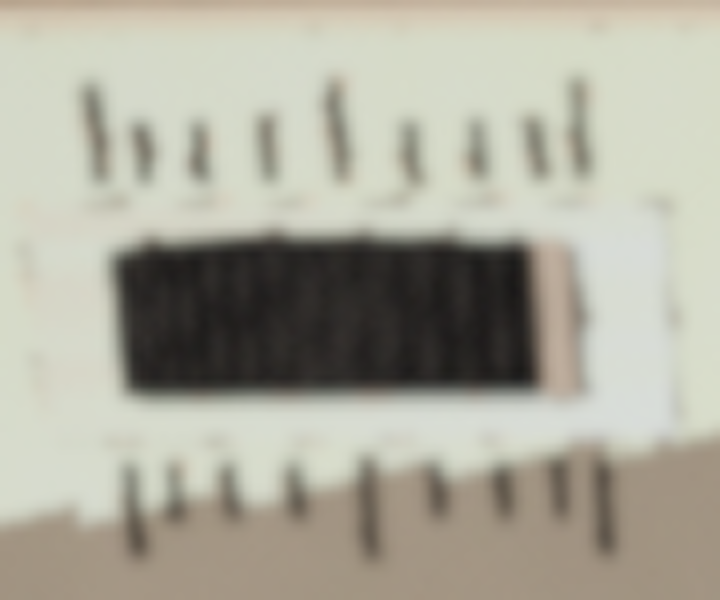

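```bash
python3 -m crank '0 0 0 20 -25 0 1; 0 0 0 40 -50 0 1; 0 0 0 62 -76 10 1; 0 0 0 80 -98 25 1; 0 0 0 84.8 -104 45 1; 0 0 0 84.8 -104 65 1; 0 0 0 84.8 -104 74 1; 0 0 0 84.8 -104 74 1'; python3 - <<'E'
from h import *
import pickle
st()
p=camera_params("wrist");b=get_image("wrist");np.save("w12.npy",b);pickle.dump((p,sense()),open("w12.pkl","wb"))
cv2.imwrite("pics/w12.png",b[:,:,::-1]);st()
E
```

```text
time_s: 13.92
ee_pos: [560.5, -121.2, 133.3]
eef_rot: [-2.456, -1.955, 0.002]
ft_force: [0.8, -0.1, 0.1]
finger_gap: 0.226
t 13.92 pos [ 560.5 -121.2  133.3] yaw -13.0 z [-0.002  0.001 -1.   ] F [ 0.8 -0.1  0.1] gap 0.226
t 13.97 pos [ 561.2 -121.4  134.4] yaw -13.0 z [-0.001  0.    -1.   ] F [ 0.4 -0.3  0.2] gap 0.181
```

View pics/w12.png

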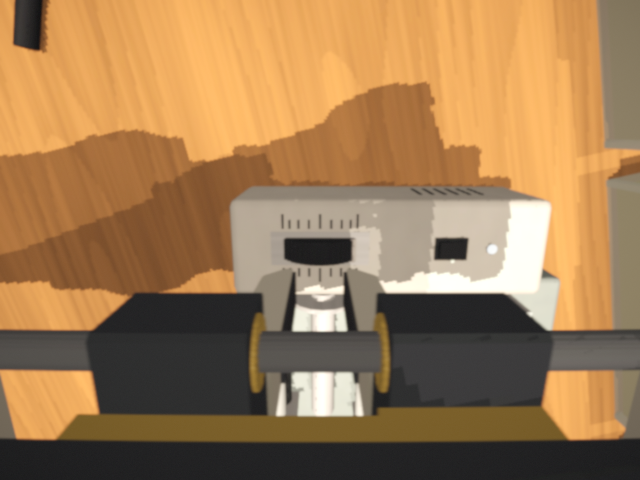

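```bash
python3 - <<'E'
from h import *
im=np.load("w12.npy");crop(im,270,205,370,285,8,"pics/w12c.png")
import pickle;p,s=pickle.load(open("w12.pkl","rb"))
t=[(*dw(-59.5+26*np.sin(a),65),60+26*np.cos(a)) for a in np.linspace(-1.047,1.047,9)]
print(np.round((proj(t,p)-[270,205])*8).tolist())
t=[(*dw(-59.5+26*np.sin(a),65),72) for a in (-1.047,0,1.047)]
print(np.round((proj(t,p)-[270,205])*8).tolist())
E
```

```text
[[106.0, 360.0], [155.0, 381.0], [224.0, 398.0], [308.0, 409.0], [401.0, 413.0], [494.0, 409.0], [578.0, 399.0], [647.0, 382.0], [696.0, 361.0]]
[[107.0, 356.0], [401.0, 357.0], [695.0, 357.0]]
```

View pics/w12c.png

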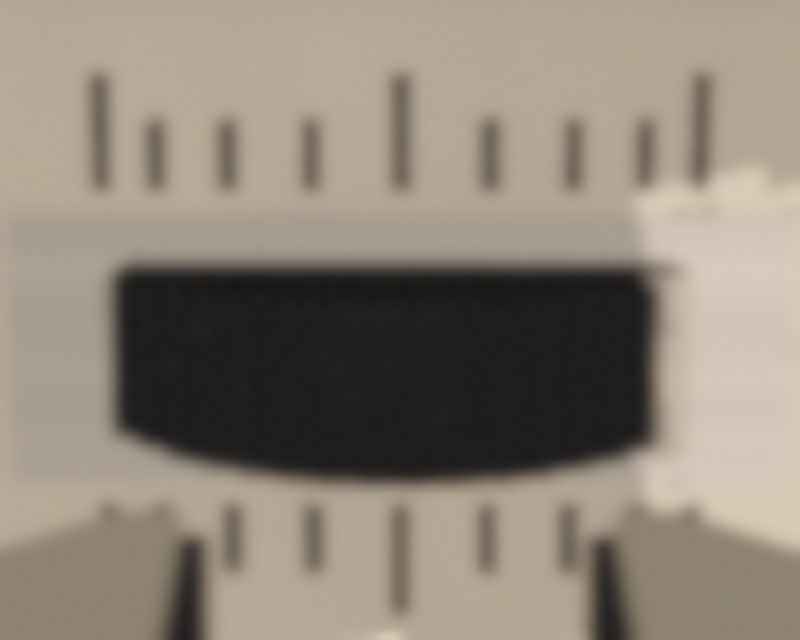

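```bash
python3 - <<'E'
from h import *
st();plan(*dw(-50.5,65),88,-13)
E
```

```text
t 13.97 pos [ 561.2 -121.4  134.4] yaw -13.0 z [-0.001  0.    -1.   ] F [ 0.4 -0.3  0.2] gap 0.181
turn [-0.0009 -0.0003  0.0004] deg 0.1 shift [ 0.2  9.  46.4] dist 47.2
```

```bash
python3 -m crank '0 0 0 0.2 5 10 1; 0 0 0 0.2 9 20 1; 0 0 0 0.2 9 32 1; 0 0 0 0.2 9 40 1; 0 0 0 0.2 9 45 1; 0 0 0 0.2 9 46.4 1; 0 0 0 0.2 9 46.4 1; 0 0 0 0.2 9 46.4 1'; python3 - <<'E'
from h import *
st();print(wd(sense()["ee_pos"]))
b=get_image("wrist");np.save("w13.npy",b)
cv2.imwrite("pics/w13.png",b[:,:,::-1]);st()
E
```

```text
time_s: 14.63
ee_pos: [570.0, -123.2, 88.0]
eef_rot: [-2.457, -1.956, 0.001]
ft_force: [0.6, 0.1, -0.5]
finger_gap: 0.005
t 14.63 pos [ 570.  -123.2   88. ] yaw -13.0 z [-0.001  0.    -1.   ] F [ 0.6  0.1 -0.5] gap 0.005
[-50.5  65. ]
t 14.68 pos [ 570.2 -123.2   88.3] yaw -13.0 z [-0.  0. -1.] F [ 0.1 -0.6 -0. ] gap 0.011
```

View pics/w13.png

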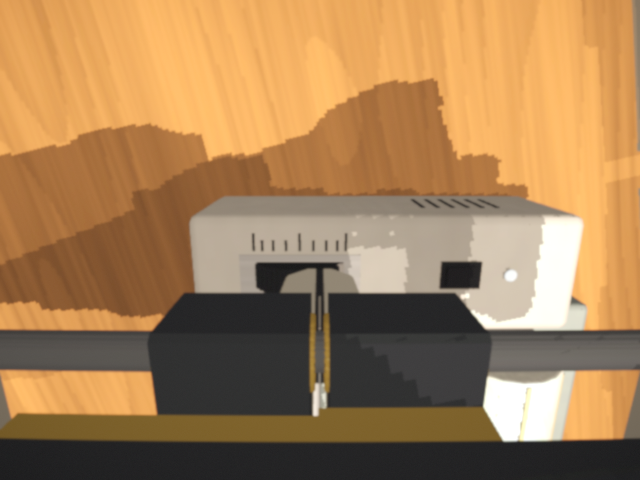

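```bash
python3 -m crank '0 0 0 0 0 1 1; 0 0 0 0 0 2 1; 0 0 0 0 0 2.5 1; 0 0 0 0 0 3 1; 0 0 0 0 0 3.5 1; 0 0 0 0 0 4 1; 0 0 0 0 0 4 1; 0 0 0 0 0 4 1'; python3 - <<'E'
from h import *
st()
E
```

```text
time_s: 15.35
ee_pos: [571.2, -123.5, 85.1]
eef_rot: [2.457, 1.955, 0.002]
ft_force: [0.7, -0.8, 7.2]
finger_gap: 0.006
t 15.35 pos [ 571.2 -123.5   85.1] yaw -13.0 z [ 0.002 -0.    -1.   ] F [ 0.7 -0.8  7.2] gap 0.006
```

```bash
python3 -m crank '0 0 0 0 -1.5 1.3 1; 0 0 0 0 -4.5 1.3 1; 0 0 0 0 -7.5 1.3 1; 0 0 0 0 -10.5 1.3 1; 0 0 0 0 -13.5 1.3 1; 0 0 0 0 -16.5 1.3 1; 0 0 0 0 -19.5 1.3 1; 0 0 0 0 -20.5 1.3 1'; python3 - <<'E'
from h import *
st();print(wd(sense()["ee_pos"]))
b=get_image("wrist");np.save("w14.npy",b)
crop(b,220,200,380,300,5,"pics/w14.png")
a=get_image("scene");crop(a,240,210,340,280,7,"pics/s14.png");st()
E
```

```text
time_s: 16.02
ee_pos: [553.4, -119.1, 85.5]
eef_rot: [2.454, 1.953, 0.008]
ft_force: [2.6, -1.4, 12.6]
finger_gap: 0.004
t 16.02 pos [ 553.4 -119.1   85.5] yaw -13.0 z [ 0.007 -0.001 -1.   ] F [ 2.6 -1.4 12.6] gap 0.004
[-67.6  65.2]
t 16.12 pos [ 553.3 -119.1   85.4] yaw -13.0 z [ 0.007 -0.001 -1.   ] F [ 0.2 -1.  14.4] gap 0.002
```

View pics/w14.png

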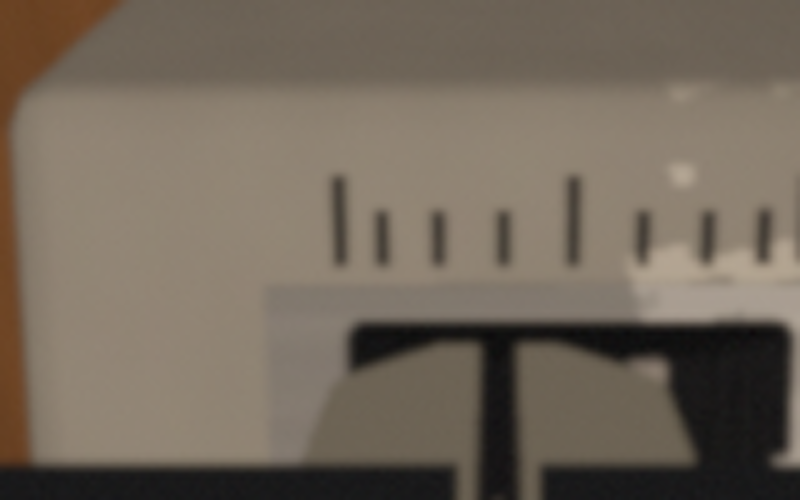

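View pics/s14.png

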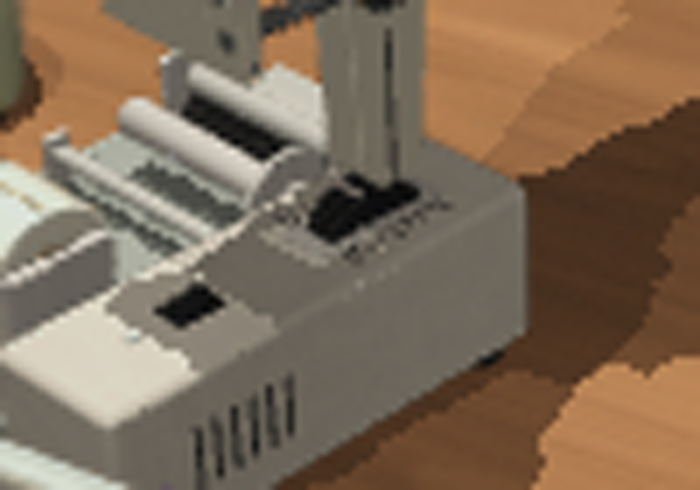

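```bash
python3 -m crank '0 0 0 0 0 -4 1; 0 0 0 0 0 -20 1; 0 0 0 0 0 -40 1; 0 0 0 0 8 -55 1; 0 0 0 0 8 -55 1; 0 0 0 0 8 -55 1; 0 0 0 0 8 -55 1; 0 0 0 0 8 -55 1'; python3 - <<'E'
from h import *
import pickle
st();print(wd(sense()["ee_pos"]))
p=camera_params("wrist");b=get_image("wrist");np.save("w15.npy",b);pickle.dump((p,sense()),open("w15.pkl","wb"))
crop(b,260,200,380,290,6,"pics/w15.png")
t=[(*dw(-59.5+26*np.sin(a),65),60+26*np.cos(a)) for a in np.linspace(-1.047,1.047,9)]
print(np.round((proj(t,p)-[260,200])*6).tolist())
plan(*dw(-50.5,65),88,-13)
E
```

```text
time_s: 16.78
ee_pos: [559.8, -120.8, 139.5]
eef_rot: [2.456, 1.954, 0.005]
ft_force: [-0.4, 0.8, 0.4]
finger_gap: 0.003
t 16.78 pos [ 559.8 -120.8  139.5] yaw -13.0 z [ 0.005 -0.001 -1.   ] F [-0.4  0.8  0.4] gap 0.003
[-61.   65.1]
[[148.0, 286.0], [184.0, 301.0], [235.0, 313.0], [297.0, 320.0], [364.0, 323.0], [432.0, 320.0], [493.0, 312.0], [544.0, 300.0], [579.0, 285.0]]
turn [ 0.0047 -0.0005  0.0004] deg 0.3 shift [-0.2 10.2 51.5] dist 52.5
```

View pics/w15.png

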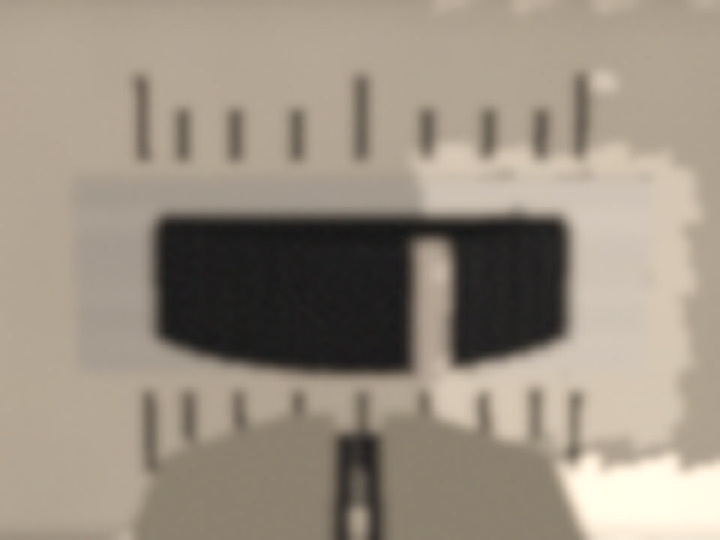

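```bash
python3 -m crank '0.0047 0 0 -0.2 6 15 1; 0.0047 0 0 -0.2 10.2 30 1; 0.0047 0 0 -0.2 10.2 42 1; 0.0047 0 0 -0.2 10.2 49 1; 0.0047 0 0 -0.2 10.2 52.5 1; 0.0047 0 0 -0.2 10.2 54.5 1; 0.0047 0 0 -0.2 10.2 55.5 1; 0.0047 0 0 -0.2 10.2 55.5 1'; python3 - <<'E'
from h import *
st();print(wd(sense()["ee_pos"]))
E
```

```text
time_s: 17.5
ee_pos: [570.9, -123.4, 85.1]
eef_rot: [2.457, 1.955, 0.003]
ft_force: [1.1, -1.4, 6.4]
finger_gap: 0.005
t 17.5 pos [ 570.9 -123.4   85.1] yaw -13.0 z [ 0.002 -0.    -1.   ] F [ 1.1 -1.4  6.4] gap 0.005
[-49.6  65. ]
```

```bash
python3 -m crank '0 0 0 0 -1.5 1.3 1; 0 0 0 0 -4.5 1.3 1; 0 0 0 0 -7.5 1.3 1; 0 0 0 0 -11 1.3 1; 0 0 0 0 -14.5 1.3 1; 0 0 0 0 -18 1.3 1; 0 0 0 0 -20.5 1.3 1; 0 0 0 0 -21 1.3 1'; python3 - <<'E'
from h import *
st();print(wd(sense()["ee_pos"]))
b=get_image("wrist");crop(b,220,200,380,300,5,"pics/w16.png");st();print(wd(sense()["ee_pos"]))
E
```

```text
time_s: 18.17
ee_pos: [552.1, -118.8, 85.5]
eef_rot: [2.454, 1.953, 0.007]
ft_force: [-0.7, 0.4, 10.2]
finger_gap: 0.008
t 18.17 pos [ 552.1 -118.8   85.5] yaw -13.0 z [ 0.007 -0.001 -1.   ] F [-0.7  0.4 10.2] gap 0.008
[-68.9  65.2]
t 18.22 pos [ 551.6 -118.7   85.3] yaw -13.0 z [ 0.006 -0.001 -1.   ] F [-0.9  1.  10.9] gap 0.007
[-69.5  65.2]
```

View pics/w16.png

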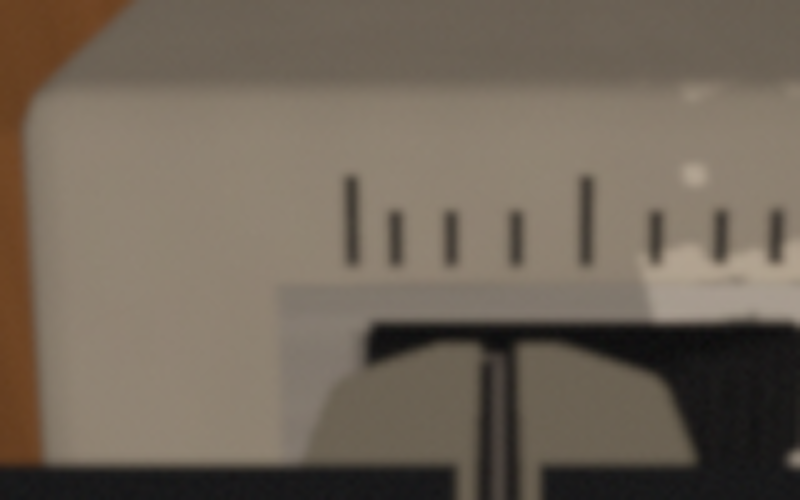

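Lift and check.

```bash
python3 -m crank '0 0 0 0 0 -4 1; 0 0 0 0 0 -20 1; 0 0 0 0 0 -40 1; 0 0 0 0 8 -55 1; 0 0 0 0 8 -55 1; 0 0 0 0 8 -55 1; 0 0 0 0 8 -55 1; 0 0 0 0 8 -55 1'; python3 - <<'E'
from h import *
import pickle
st();print(wd(sense()["ee_pos"]))
p=camera_params("wrist");b=get_image("wrist");np.save("w17.npy",b);pickle.dump((p,sense()),open("w17.pkl","wb"))
crop(b,260,200,380,290,6,"pics/w17.png")
t=[(*dw(-59.5+26*np.sin(a),65),60+26*np.cos(a)) for a in np.linspace(-1.047,1.047,9)]
print(np.round((proj(t,p)-[260,200])*6).tolist())
plan(*dw(-50.5,65),88,-13)
E
```

```text
time_s: 18.88
ee_pos: [558.2, -120.4, 139.6]
eef_rot: [2.456, 1.955, 0.004]
ft_force: [-0.0, 0.1, 0.3]
finger_gap: 0.004
t 18.88 pos [ 558.2 -120.4  139.6] yaw -13.0 z [ 0.004 -0.001 -1.   ] F [-0.   0.1  0.3] gap 0.004
[-62.7  65.1]
[[165.0, 285.0], [201.0, 301.0], [252.0, 312.0], [314.0, 320.0], [382.0, 323.0], [450.0, 320.0], [511.0, 312.0], [561.0, 300.0], [596.0, 285.0]]
turn [ 0.0039 -0.0004  0.0007] deg 0.2 shift [-0.2 12.  51.5] dist 52.9
```

View pics/w17.png

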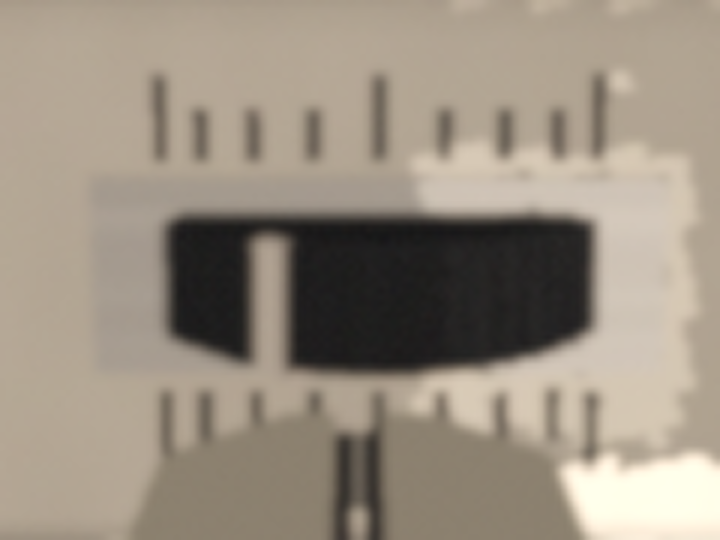

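```bash
python3 -m crank '0 0 0 -20 2 -5 1; 0 0 0 -40 3 -10 1; 0 0 0 -45 3 -10 1; 0 0 0 -45 3 -10 1; 0 0 0 -45 3 -10 1; 0 0 0 -45 3 -10 1; 0 0 0 -45 3 -10 1; 0 0 0 -45 3 -10 1'; cat > wl.py <<'E'
from h import *
import sys
n=sys.argv[1]
st();print(wd(sense()["ee_pos"]))
p=camera_params("wrist");b=get_image("wrist");np.save(n+".npy",b)
c=proj([(*dw(-59.5,65),76)],p)[0];x0,y0=int(c[0])-55,int(c[1])-40;k=7
big=cv2.resize(b[y0:y0+80,x0:x0+110,::-1],None,fx=k,fy=k,interpolation=cv2.INTER_CUBIC).copy()
f=lambda y,z,r:[(*dw(-59.5+r*np.sin(a),y),z if z else 60+26*np.cos(a)) for a in np.linspace(-1.047,1.047,9)]
for y,z in((65,None),):
    q=((proj(f(y,z,26),p)-[x0,y0]+.5)*k)
    print(q.round().tolist())
    for a in q.astype(int): cv2.circle(big,tuple(map(int,a)),3,(0,0,255),-1)
cv2.imwrite(f"pics/{n}.png",big)
E
python3 wl.py w18
```

```text
time_s: 19.6
ee_pos: [551.2, -163.8, 149.3]
eef_rot: [2.455, 1.957, 0.004]
ft_force: [0.6, -0.5, -0.1]
finger_gap: 0.0
t 19.6 pos [ 551.2 -163.8  149.3] yaw -12.9 z [ 0.004 -0.    -1.   ] F [ 0.6 -0.5 -0.1] gap 0.0
[-59.7  21.2]
[[141.0, 280.0], [183.0, 287.0], [243.0, 292.0], [315.0, 296.0], [395.0, 297.0], [474.0, 296.0], [546.0, 293.0], [605.0, 288.0], [647.0, 281.0]]
```

View pics/w18.png

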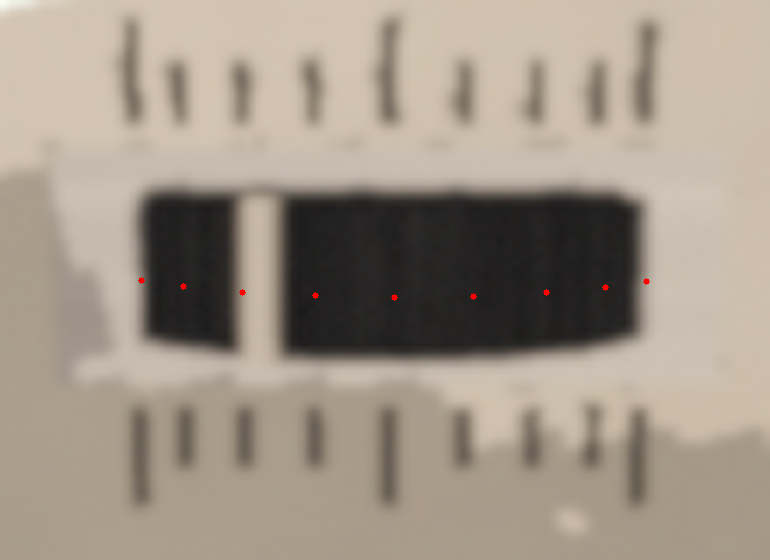

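```bash
python3 - <<'E'
from h import *
st();plan(*dw(-50.5,65),84.3,-13)
E
```

```text
t 19.65 pos [ 551.1 -164.   149.4] yaw -12.9 z [ 0.004 -0.    -1.   ] F [-0.9  0.5  0.1] gap 0.005
turn [ 0.0037 -0.0006  0.0019] deg 0.2 shift [43.9  9.  65.1] dist 79.1
```

```bash
python3 -m crank '0.003 0 0.002 20 4 5 1; 0.004 0 0.002 38 8 15 1; 0.004 0 0.002 43.9 9 32 1; 0.004 0 0.002 43.9 9 48 1; 0.004 0 0.002 43.9 9 58 1; 0.004 0 0.002 43.9 9 62 1; 0.004 0 0.002 43.9 9 64 1; 0.004 0 0.002 43.9 9 65.2 1'; python3 - <<'E'
from h import *
st();print(wd(sense()["ee_pos"]))
E
python3 -m crank '0 0 0 0 -1.5 1.3 1; 0 0 0 0 -4.5 1.3 1; 0 0 0 0 -7.5 1.3 1; 0 0 0 0 -11 1.3 1; 0 0 0 0 -14.5 1.3 1; 0 0 0 0 -18 1.3 1; 0 0 0 0 -20.5 1.3 1; 0 0 0 0 -21 1.3 1'; python3 - <<'E'
from h import *
st();print(wd(sense()["ee_pos"]))
E
python3 -m crank '0 0 0 0 0 -4 1; 0 0 0 0 0 -20 1; 0 0 0 -10 3 -40 1; 0 0 0 -30 8 -55 1; 0 0 0 -45 10 -65 1; 0 0 0 -45 10 -65 1; 0 0 0 -45 10 -65 1; 0 0 0 -45 10 -65 1'; python3 wl.py w19
```

```text
time_s: 20.32
ee_pos: [570.8, -123.2, 85.0]
eef_rot: [2.459, 1.955, 0.002]
ft_force: [-0.2, 0.8, 9.2]
finger_gap: 0.008
t 20.32 pos [ 570.8 -123.2   85. ] yaw -13.0 z [ 0.001  0.001 -1.   ] F [-0.2  0.8  9.2] gap 0.008
[-49.8  65.2]
time_s: 20.98
ee_pos: [552.5, -119.0, 85.5]
eef_rot: [2.456, 1.952, 0.008]
ft_force: [3.0, -1.2, 4.9]
finger_gap: 0.005
t 20.98 pos [ 552.5 -119.    85.5] yaw -13.1 z [ 0.007 -0.    -1.   ] F [ 3.  -1.2  4.9] gap 0.005
[-68.5  65.1]
time_s: 21.65
ee_pos: [551.3, -164.5, 150.5]
eef_rot: [2.457, 1.952, 0.008]
ft_force: [0.3, -0.3, -0.1]
finger_gap: 0.006
t 21.65 pos [ 551.3 -164.5  150.5] yaw -13.1 z [ 0.007  0.    -1.   ] F [ 0.3 -0.3 -0.1] gap 0.006
[-59.4  20.5]
[[142.0, 281.0], [184.0, 287.0], [243.0, 292.0], [315.0, 295.0], [394.0, 296.0], [473.0, 294.0], [545.0, 291.0], [604.0, 286.0], [645.0, 280.0]]
```

View pics/w19.png

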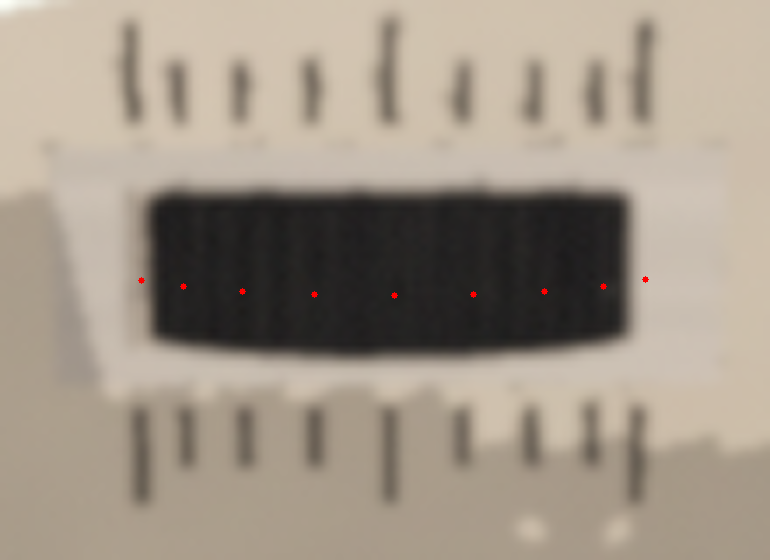

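```bash
python3 - <<'E'
from h import *
plan(*dw(-67.5,65),84.3,-13)
E
```

```text
turn [ 0.0058 -0.002  -0.0002] deg 0.3 shift [43.9 -8.4 65.9] dist 79.6
```

```bash
python3 -m crank '0.003 -0.002 0 20 -4 5 1; 0.006 -0.002 0 38 -8 15 1; 0.006 -0.002 0 43.9 -8.4 32 1; 0.006 -0.002 0 43.9 -8.4 48 1; 0.006 -0.002 0 43.9 -8.4 58 1; 0.006 -0.002 0 43.9 -8.4 62 1; 0.006 -0.002 0 43.9 -8.4 64 1; 0.006 -0.002 0 43.9 -8.4 66 1'; python3 - <<'E'
from h import *
st();print(wd(sense()["ee_pos"]))
E
python3 -m crank '0 0 0 0 1 1.3 1; 0 0 0 0 3.5 1.3 1; 0 0 0 0 6 1.3 1; 0 0 0 0 8.5 1.3 1; 0 0 0 0 11 1.3 1; 0 0 0 0 13.5 1.3 1; 0 0 0 0 15 1.3 1; 0 0 0 0 15 1.3 1'; python3 - <<'E'
from h import *
st();print(wd(sense()["ee_pos"]))
E
python3 -m crank '0 0 0 0 0 -4 1; 0 0 0 0 0 -20 1; 0 0 0 -10 -3 -40 1; 0 0 0 -30 -6 -55 1; 0 0 0 -45 -6 -65 1; 0 0 0 -45 -6 -65 1; 0 0 0 -45 -6 -65 1; 0 0 0 -45 -6 -65 1'; python3 wl.py w20
```

```text
time_s: 22.37
ee_pos: [553.1, -118.7, 85.0]
eef_rot: [-2.458, -1.955, 0.001]
ft_force: [-8.0, 3.9, 31.3]
finger_gap: 0.004
t 22.37 pos [ 553.1 -118.7   85. ] yaw -13.0 z [-0.001  0.    -1.   ] F [-8.   3.9 31.3] gap 0.004
[-68.   65.6]
time_s: 23.03
ee_pos: [569.7, -122.3, 85.4]
eef_rot: [2.457, 1.954, 0.004]
ft_force: [3.2, -1.3, 6.0]
finger_gap: 0.006
t 23.03 pos [ 569.7 -122.3   85.4] yaw -13.0 z [ 0.003 -0.    -1.   ] F [ 3.2 -1.3  6. ] gap 0.006
[-51.   65.8]
time_s: 23.7
ee_pos: [553.5, -164.2, 150.3]
eef_rot: [2.457, 1.954, 0.004]
ft_force: [0.2, 0.4, -0.1]
finger_gap: 0.003
t 23.7 pos [ 553.5 -164.2  150.3] yaw -13.0 z [ 0.003  0.    -1.   ] F [ 0.2  0.4 -0.1] gap 0.003
[-57.3  21.4]
[[143.0, 282.0], [184.0, 288.0], [243.0, 293.0], [314.0, 297.0], [393.0, 298.0], [472.0, 297.0], [545.0, 293.0], [604.0, 288.0], [646.0, 282.0]]
```

View pics/w20.png

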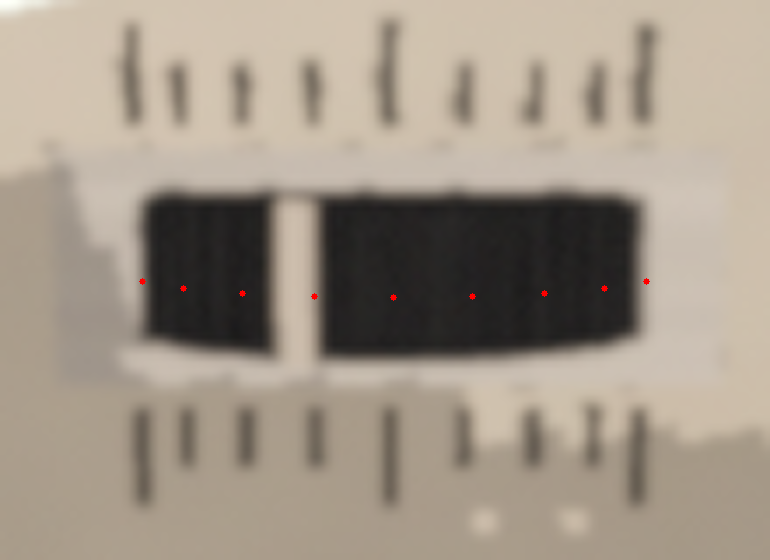

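```bash
python3 -m crank '0 0 0 0 -2.5 0 1; 0 0 0 0 -2.5 0 1; 0 0 0 0 -2.5 0 1; 0 0 0 0 -2.5 0 1; 0 0 0 0 -2.5 0 1; 0 0 0 0 -2.5 0 1; 0 0 0 0 -2.5 0 1; 0 0 0 0 -2.5 0 1'; python3 wl.py w21; python3 - <<'E'
from h import *
for n in ("w18","w20","w21"):
    b=np.load(n+".npy")[:,:,::-1].astype(int).sum(2)
    # print row profile through the wheel: find dark
    r=[(np.nonzero(b[y,230:420]<200)[0]) for y in range(200,300)]
    ys=[y for y,v in zip(range(200,300),r) if len(v)>40]
    y=ys[len(ys)//2]; print(n,ys[0],ys[-1],y,b[y,270:380].tolist())
E
```

```text
time_s: 24.42
ee_pos: [551.1, -163.3, 150.0]
eef_rot: [2.457, 1.956, 0.004]
ft_force: [0.1, 0.1, 0.2]
finger_gap: 0.007
t 24.42 pos [ 551.1 -163.3  150. ] yaw -13.0 z [ 0.003  0.    -1.   ] F [0.1 0.1 0.2] gap 0.007
[-59.9  21.7]
[[137.0, 286.0], [179.0, 293.0], [238.0, 298.0], [310.0, 301.0], [390.0, 302.0], [469.0, 301.0], [541.0, 298.0], [600.0, 293.0], [641.0, 286.0]]
w18 293 299 296 [99, 97, 99, 104, 99, 101, 100, 97, 98, 102, 98, 99, 99, 96, 102, 100, 102, 101, 100, 97, 102, 98, 100, 97, 100, 97, 103, 97, 97, 100, 103, 96, 103, 100, 100, 103, 101, 103, 99, 107, 158, 250, 323, 341, 306, 229, 158, 231, 378, 467, 440, 302, 163, 185, 275, 331, 336, 288, 196, 119, 103, 101, 104, 102, 98, 97, 100, 102, 96, 101, 99, 101, 97, 106, 102, 99, 106, 102, 99, 99, 99, 101, 102, 101, 102, 98, 102, 98, 102, 103, 103, 98, 102, 99, 105, 100, 97, 98, 98, 99, 100, 96, 101, 106, 100, 101, 100, 97, 98, 99]
w20 293 299 296 [99, 99, 97, 98, 101, 96, 99, 100, 97, 97, 101, 100, 99, 98, 98, 95, 97, 99, 98, 99, 95, 95, 96, 98, 100, 98, 101, 101, 99, 97, 98, 103, 103, 99, 95, 103, 99, 101, 99, 107, 157, 248, 323, 339, 306, 229, 158, 226, 373, 458, 428, 293, 163, 189, 274, 330, 336, 292, 198, 119, 96, 97, 100, 101, 100, 101, 99, 105, 95, 102, 104, 99, 98, 104, 103, 103, 98, 98, 98, 100, 103, 103, 99, 100, 104, 99, 98, 103, 100, 102, 99, 97, 97, 99, 95, 99, 100, 99, 102, 101, 96, 98, 103, 95, 101, 97, 98, 94, 99, 98]
w21 293 299 296 [104, 102, 99, 97, 95, 103, 99, 95, 100, 98, 101, 99, 99, 103, 95, 99, 98, 98, 101, 99, 99, 101, 103, 98, 101, 100, 97, 99, 96, 98, 100, 97, 99, 99, 99, 94, 101, 94, 98, 107, 158, 249, 322, 339, 308, 230, 157, 227, 380, 463, 435, 299, 160, 189, 275, 330, 335, 292, 197, 113, 100, 97, 99, 95, 99, 97, 100, 103, 98, 96, 95, 98, 95, 101, 100, 100, 99, 102, 98, 100, 103, 99, 97, 102, 101, 97, 100, 101, 98, 97, 96, 106, 99, 99, 101, 97, 97, 98, 101, 98, 100, 99, 99, 100, 101, 99, 99, 97, 100, 101]
```

View pics/w21.png

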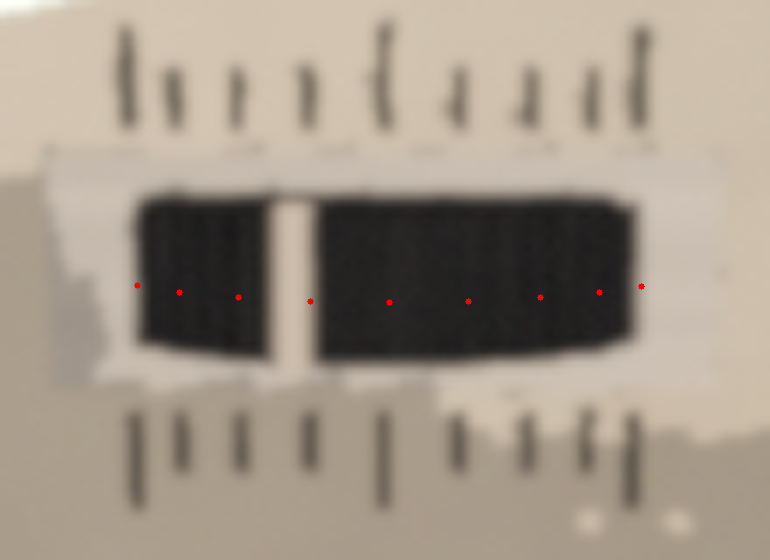

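```bash
python3 - <<'E'
from h import *
plan(*dw(-56.5,65),84.5,-13)
E
```

```text
turn [ 0.0025 -0.0011  0.0006] deg 0.2 shift [43.2  3.3 65.5] dist 78.6
```

```bash
python3 -m crank '0.003 -0.001 0 20 1 5 1; 0.003 -0.001 0 38 3 15 1; 0.003 -0.001 0 43.2 3.3 32 1; 0.003 -0.001 0 43.2 3.3 48 1; 0.003 -0.001 0 43.2 3.3 58 1; 0.003 -0.001 0 43.2 3.3 62 1; 0.003 -0.001 0 43.2 3.3 64 1; 0.003 -0.001 0 43.2 3.3 65 1'; python3 - <<'E'
from h import *
st();print(wd(sense()["ee_pos"]))
E
python3 -m crank '0 0 0 0 0 1 1; 0 0 0 0 -1 1 1; 0 0 0 0 -2 1 1; 0 0 0 0 -3 1 1; 0 0 0 0 -4 1 1; 0 0 0 0 -5 1 1; 0 0 0 0 -5.7 1 1; 0 0 0 0 -5.7 1 1'; python3 - <<'E'
from h import *
st();print(wd(sense()["ee_pos"]))
E
python3 -m crank '0 0 0 0 0 -4 1; 0 0 0 0 0 -20 1; 0 0 0 -10 0 -40 1; 0 0 0 -30 2 -55 1; 0 0 0 -45 2.5 -65 1; 0 0 0 -45 2.5 -65 1; 0 0 0 -45 2.5 -65 1; 0 0 0 -45 2.5 -65 1'; python3 wl.py w22
```

```text
time_s: 25.13
ee_pos: [564.7, -122.2, 85.8]
eef_rot: [2.458, 1.955, 0.001]
ft_force: [-2.3, 0.7, 12.3]
finger_gap: 0.007
t 25.13 pos [ 564.7 -122.2   85.8] yaw -13.0 z [ 0.001 -0.    -1.   ] F [-2.3  0.7 12.3] gap 0.007
[-55.9  64.8]
time_s: 25.8
ee_pos: [560.3, -121.2, 86.0]
eef_rot: [2.457, 1.954, 0.003]
ft_force: [0.1, 0.9, 10.3]
finger_gap: 0.002
t 25.8 pos [ 560.3 -121.2   86. ] yaw -13.0 z [ 0.003 -0.001 -1.   ] F [ 0.1  0.9 10.3] gap 0.002
[-60.5  64.8]
time_s: 26.47
ee_pos: [551.9, -164.9, 150.6]
eef_rot: [2.458, 1.954, 0.003]
ft_force: [0.3, 0.4, 0.7]
finger_gap: 0.002
t 26.47 pos [ 551.9 -164.9  150.6] yaw -13.0 z [ 0.002 -0.    -1.   ] F [0.3 0.4 0.7] gap 0.002
[-58.7  20.3]
[[139.0, 283.0], [180.0, 289.0], [239.0, 294.0], [311.0, 297.0], [390.0, 298.0], [469.0, 297.0], [541.0, 294.0], [600.0, 289.0], [642.0, 283.0]]
```

View pics/w22.png

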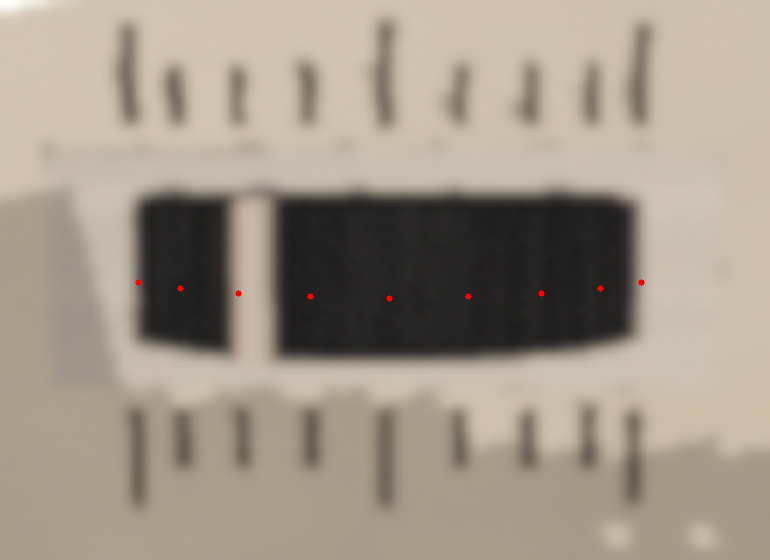

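```bash
python3 - <<'E'
from h import *
plan(*dw(-58,65),84.7,-13)
E
```

```text
turn [ 0.0019 -0.0006  0.0004] deg 0.1 shift [44.3  0.7 65.7] dist 79.2
```

```bash
python3 -m crank '0.002 0 0 20 1 5 1; 0.002 0 0 38 1 15 1; 0.002 0 0 44.3 0.7 32 1; 0.002 0 0 44.3 0.7 48 1; 0.002 0 0 44.3 0.7 58 1; 0.002 0 0 44.3 0.7 62 1; 0.002 0 0 44.3 0.7 64 1; 0.002 0 0 44.3 0.7 65 1'; python3 - <<'E'
from h import *
st();print(wd(sense()["ee_pos"]))
E
python3 -m crank '0 0 0 0 0 1 1; 0 0 0 0 -0.5 1 1; 0 0 0 0 -1 1 1; 0 0 0 0 -1.5 1 1; 0 0 0 0 -2 1 1; 0 0 0 0 -2.5 1 1; 0 0 0 0 -2.5 1 1; 0 0 0 0 -2.5 1 1'; python3 - <<'E'
from h import *
st();print(wd(sense()["ee_pos"]))
E
python3 -m crank '0 0 0 0 0 -4 1; 0 0 0 0 0 -20 1; 0 0 0 -10 0 -40 1; 0 0 0 -30 0 -55 1; 0 0 0 -45 0 -65 1; 0 0 0 -45 0 -65 1; 0 0 0 -45 0 -65 1; 0 0 0 -45 0 -65 1'; python3 wl.py w23
```

```text
time_s: 27.18
ee_pos: [563.0, -120.8, 85.9]
eef_rot: [-2.457, -1.957, -0.001]
ft_force: [-1.6, 2.2, 13.8]
finger_gap: 0.004
t 27.18 pos [ 563.  -120.8   85.9] yaw -12.9 z [ 0.     0.001 -1.   ] F [-1.6  2.2 13.8] gap 0.004
[-57.9  65.7]
time_s: 27.85
ee_pos: [561.6, -120.4, 86.0]
eef_rot: [2.457, 1.956, 0.004]
ft_force: [-0.6, 0.3, 8.3]
finger_gap: 0.002
t 27.85 pos [ 561.6 -120.4   86. ] yaw -13.0 z [ 0.003  0.001 -1.   ] F [-0.6  0.3  8.3] gap 0.002
[-59.3  65.8]
time_s: 28.52
ee_pos: [551.1, -163.6, 150.6]
eef_rot: [2.458, 1.957, 0.004]
ft_force: [-0.1, 0.9, -0.2]
finger_gap: 0.003
t 28.52 pos [ 551.1 -163.6  150.6] yaw -13.0 z [ 0.002  0.001 -1.   ] F [-0.1  0.9 -0.2] gap 0.003
[-59.8  21.4]
[[138.0, 282.0], [179.0, 289.0], [238.0, 294.0], [310.0, 297.0], [389.0, 298.0], [468.0, 297.0], [540.0, 294.0], [599.0, 289.0], [640.0, 283.0]]
```

View pics/w23.png

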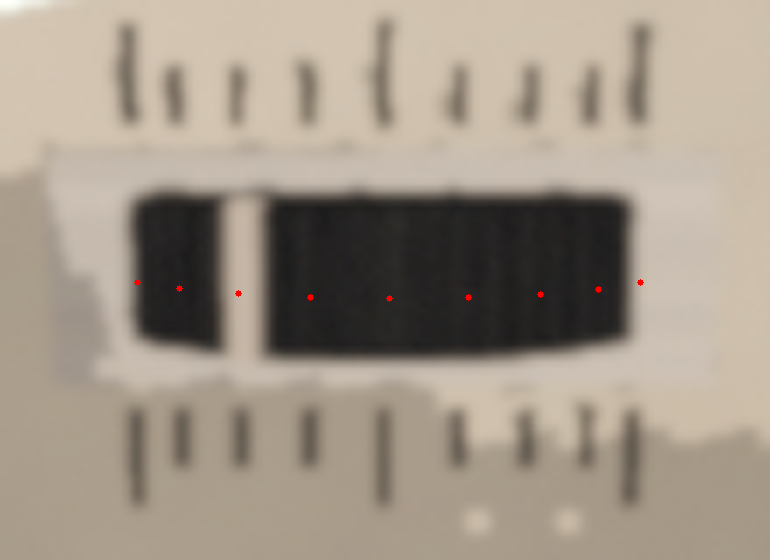

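```bash
python3 -m crank '0 0 0 0 -15 -20 1; 0 0 0 0 -35 -45 1; 0 0 0 0 -60 -70 1; 0 0 0 0 -80 -90 1; 0 0 0 0 -80 -100 1; 0 0 0 0 -80 -100 1; 0 0 0 0 -80 -100 1; 0 0 0 0 -80 -100 1'; python3 - <<'E'
from h import *
st()
a=get_image("top");cv2.imwrite("pics/t24.png",a[:,:,::-1])
b=get_image("scene");crop(b,190,180,340,290,5,"pics/s24.png")
w=get_image("wrist");cv2.imwrite("pics/w24.png",w[:,:,::-1])
for n in("wrist","scene"): print([(t,np.round(d["at"],1),wd(d["at"]),round(d["score"],2)) for t in("roll_centre","holder_tab") for d in spot_point(t,n)[:4]])
E
```

```text
time_s: 29.23
ee_pos: [473.5, -145.2, 249.3]
eef_rot: [-2.456, -1.958, -0.003]
ft_force: [0.5, -0.3, -0.2]
finger_gap: 0.003
t 29.23 pos [ 473.5 -145.2  249.3] yaw -12.9 z [ 0.001  0.002 -1.   ] F [ 0.5 -0.3 -0.2] gap 0.003
[('roll_centre', array([ 646.1, -206.3,   77.2]), array([42.3,  1.2]), 0.78), ('holder_tab', array([ 641.1, -228. ,  114. ]), array([ 42.3, -21.1]), 0.87)]
[('roll_centre', array([614.5, 367.6,  28.9]), array([-117.6,  553.2]), 0.93), ('roll_centre', array([555.6,  81.3,  22.3]), array([-110.6,  261. ]), 0.86), ('roll_centre', array([ 650.9, -205.8,   80.9]), array([46.9,  2.7]), 0.8), ('roll_centre', array([ 648.7, -185.5,   76. ]), array([40.2, 22. ]), 0.58), ('holder_tab', array([528.2, 288.7,  40.5]), array([-183.9,  456.9]), 0.72), ('holder_tab', array([ 642.4, -227.9,  112.1]), array([ 43.6, -20.7]), 0.56)]
```

View pics/w24.png

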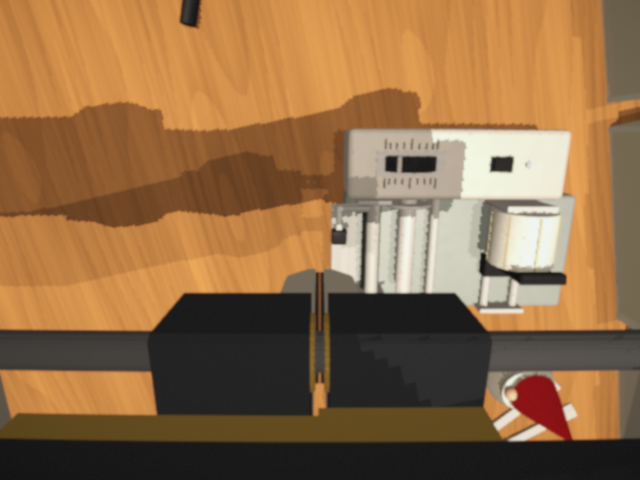

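View pics/s24.png

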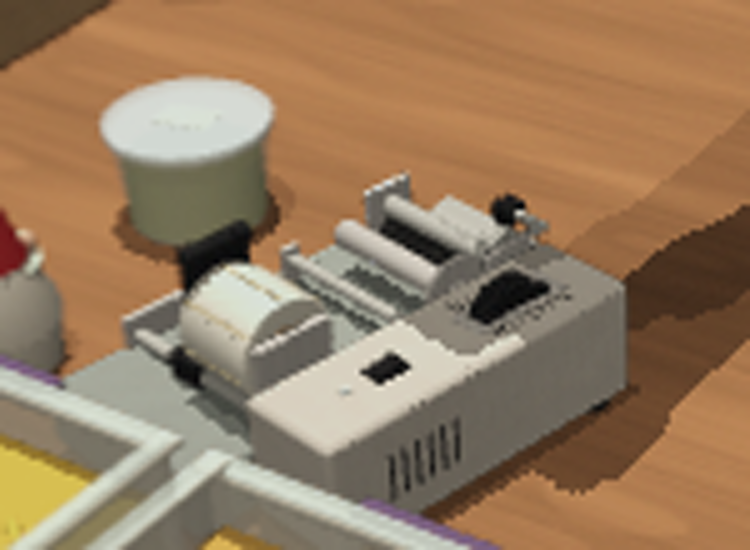

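View pics/t24.png

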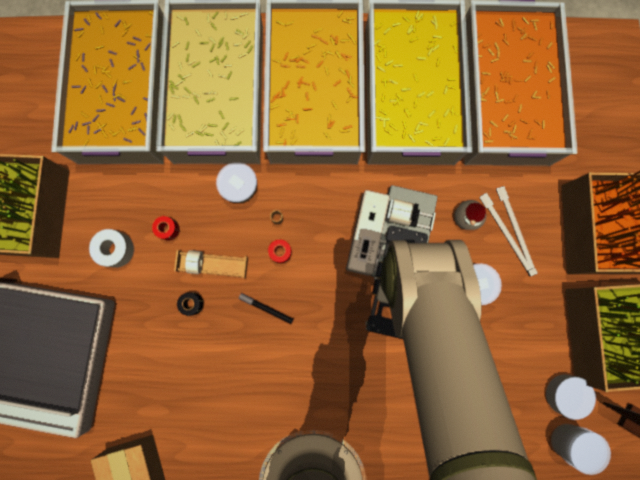

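```bash
python3 -c "
from station import job,sense
print(job.close_job());print(sense()['time_s'])"
```

```text
the job is handed in; nothing more can be done
None
the job is handed in; nothing more can be done
```

I loaded the wide white roll against the sprung core holder, then set the label-length wheel to two clicks up from its low stop. I handed the job in with about 29 of the 58 s used; no verdict is reported.

**Roll:**
- The networks and pictures put it at the hubs point, within their few mm. The thumb tab sits about 20–21 mm to -y, which matches the holder reading of 0.010 for a seated 50 mm roll.
- After I let go, the roll stayed in place and level.
- I could not see inside the core. That both hubs are in it rests on these positions and on how the roll sits.

**Wheel:**
- It started near its high stop. I rolled it down to the low stop and then up. That went too far, about 2.7 clicks, so I rolled it back in two small strokes.
- The last close picture shows the white line on the third tick from the front, within about 0.1 click.
- One check disagreed with the description. The wheel also stayed at rest up to about a quarter click off its ticks instead of snapping in, so I centred the line by eye.
- One press on the wheel reached about 31 N, through the fingertips and not the gripper's body.

**Other things on the counter:** in the last top picture, the rolls, core, pots, marker, tongs and gnome look unmoved (one pot is partly hidden by the arm). The arm was clear of everything at hand-in.

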